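# Fish fallen prints from under the printer's glass bed

## Task

Printed parts have dropped under the printer's glass bed. Open the front shutter fully by lifting its stay off the pin and dropping the end hole, the one nearest the tab, over the pin; then, with the reacher, squeezing its trigger to close its jaws, take every white part out of the gap and lay it in the grey tray without ever touching the parts with the gripper. When all are in the tray, stand the reacher back on its black mat the way it lay, then close the shutter again with the stay's first hole back down over the pin, and leave the other things where they are.

Things in the scene. Friction and masses are not known exactly. Their poses are not given: they have to be found in the camera images.
- printer: Printer base with glass bed, fixed. Origin on the table at the front face; x points into the gap (away from the robot), y left along the front. Front beam: x 0 to 40, y -200 to 400, z 74 to 95 mm (top). Glass behind it, z 82 to 90 mm. The gap below is 74 mm high down to the table, limited by a 20 mm high bar at x 140 mm and side walls at y -180 and 380 mm.
- opening (a point): Middle of the gap's front opening, at printer (0, -35, 37) mm; axes as the printer's. The opening is free from printer y -145 to +80 mm when the shutter is open; dark fixed skirts close the front elsewhere.
- pin (a point): Rounded top of the upright 8 mm stay pin on the front beam, at printer (20, 50, 107) mm; it stands 12 mm above the beam's top.
- shutter (a joint): Travel of the dark steel shutter (m): 0 = shut, grows as it slides to the printer's +y, stops at 0.24. First hole of the stay on the pin = 0, second 0.115, end hole 0.23 (fully open); holes have 4 mm play round the pin. Slides with about 1.5 N friction, stays where left.
- stay (a joint): Lift angle of the stay (rad): 0 = flat on the beam (a hole is over the pin), up to 1.2 as the tab end is lifted. Falls back by its weight. Reads over 0.03 if the bar rests on the pin's top. At least 0.3 rad clears the pin at the first hole. Pinched across its thickness the tab can turn between the fingers as it swings.
- stay_tab (a point): Middle of the upright black tab for lifting the stay: 12 mm thick (printer x), 26 mm along the stay, 36 mm high. The stay is a steel bar 30 x 5 x 350 mm, hinged to the shutter at printer (20, 110 + shutter travel, 97.5) mm, running from there along printer -y; the tab's middle is 330 mm from the hinge and 20.5 mm above the bar's mid-plane.
- stay_hole0 (a point): Centre of the first hole of the stay (16 mm square), 60 mm from the stay's hinge.
- stay_hole1 (a point): Centre of the second hole, 175 mm from the hinge.
- stay_hole2 (a point): Centre of the third (end) hole, 290 mm from the hinge, next to the tab.
- mat: Black rubber mat for the reacher, fixed, 300 (x) by 120 (y) by 5 mm; origin at the centre of its underside. The reacher stands on it with its jaws pointing to the mat's +x and its origin 70 mm to the mat's -x of the mat's centre.
- reacher: Pistol-grip reacher, 0.31 kg, standing on a black foot 100 (x) by 70 by 12 mm. Origin under the foot's centre (centre of mass about 25 mm ahead of it); x along the shaft to the jaws, z up. The 16 mm shaft's underside is at z 25 mm. Jaws are hinged at x 135 mm, end at x 204 mm, z 6 to 34 mm.
- reacher_grip (a point): Where to put the TCP to hold the reacher: midway between its posts, 75 mm above its underside; axes as the reacher's. Fingers close along its x over two posts: fixed palm post (outer face x -29, 24 mm wide, top z 106) and moving trigger post (outer face x +29 when free, 22 mm wide, z 37 to 107 mm).
- trigger (a joint): Trigger travel (m): 0 = free, 58 mm over both posts, jaws open (59 mm apart inside at the tips, 71 outside); 0.013 = jaws parallel, 28 mm apart; 0.018 = fully squeezed, 40 mm over the posts, tips about 17 mm apart. A spring pushes it out (6 N free, 11 N squeezed); 25 to 35 N of grip holds a part firmly.
- reacher_pads (a point): Point midway between the jaws' gripping pads, at reacher (185, 0, 20) mm; axes as the reacher's.
- jaw_left: Left (+y) aluminium jaw of the reacher; origin at its hinge, level with the reacher's underside, at reacher (135, 20, 0) mm.
- jaw_right: Right (-y) jaw; origin at its hinge, level with the underside, at reacher (135, -20, 0) mm.
- part_boss: White printed part, a bar 76 (x) by 28 (y) by 24 mm with a round boss on top, 42 mm high in all; origin at the centre of its underside, 70 g. May be absent.
- part_channel: White printed U-channel 72 (x) by 30 (y) by 36 mm, open above; origin at the centre of its underside, 60 g. May be absent.
- part_link: White printed link with round ends, 78 (x) by 28 (y) by 30 mm; origin at the centre of its underside, 70 g. May be absent.
- tray: Grey open tray, fixed, 150 (x) by 260 (y) by 32 mm high, walls 4 mm, floor 4 mm thick; origin at the centre of its underside. Its -x side is the one towards the middle of the work space.
- hull_print: Bystander: finished white print on the glass bed, about 90 by 245 mm, 80 mm high; leave alone.
- spool: Bystander: black filament spool lying on the table, 120 mm across, 56 mm high; leave alone.
- glue: Bystander: white glue bottle standing on the table, 44 mm across, 110 mm high; leave alone.
- scraper: Bystander: bed scraper, 200 mm long, lying on the table; leave alone.

How it is judged:
By the outcome, as a careful person would: the job done as asked, in the order asked, and still so for the second after the job is handed in, with the robot touching nothing.
Of part_boss, part_channel, part_link only 2 to 3 are there at a start; the rules pass over those that are not, and their reading is None.
At some moment in a run one of part_boss, part_channel, part_link may be knocked a few centimetres aside while the robot is not near it.
It also fails if it takes over 208 s, if anything falls off the work surface, if the arm or the gripper's body presses on something with over 40 N, if the wrist force passes 120 N, or if a joint passes its speed limit or range.

## Robot

A 6-joint arm with a two-finger parallel gripper is mounted at the origin on the work surface. World frame = base frame: x ahead of the robot, y to its left, z up, the work surface at z = 0. Lengths are in m, angles in rad, forces in N, time in s.
With the tool pointing down it reaches from about 0.4 to 0.825 m from the base axis. Payload 7 kg.
Tool frame: the origin (TCP) lies between the finger pads, 19 mm behind the fingertips; this is the grasp point; z points along the fingers, y is the direction in which the jaws open and shut (so a half turn about z gives the same grasp; the last joint's range is limited). The gripper opens to 88 mm and grips with 3 to 60 N. Pads are 19 mm wide; open, the fingers measure 130 mm over their backs; the gripper's body (78 mm by 193 mm) begins 47 mm behind the grasp point.
Start: joints at [0.288, 0.359, 0.012, 0, -1.224, -0.288], TCP at [0.675, -0, 0.245] pointing down, gripper open.
Joint ranges: [-3.07, 3.07], [-1.43, 2.12], [-1.02, 1.25], [-3.03, 1.67], [-3.05, -0], [-3.03, 3.03]. Speed limits (rad/s): [2.39, 2.39, 3.01, 3.14, 3.14, 3.14].

## Interface

Orientations are given as [roll, pitch, yaw] about the fixed x, y, z axes, in that order (R = Rz(yaw) Ry(pitch) Rx(roll)).
In Python, from station import * gives the robot as it stands.
- The arm moves only by the tool send_rows, never from a script. Its argument "motion" is a list of rows, each an object with "offset": the shift along the tool's x, y, z in cm, a list of three; "turn": the turn about the tool's z in degrees. In form: [{"offset": [x, y, z], "turn": turn}, ...]. A call has 1 to 8 rows; each row is the pose to reach, as a shift and turn from the pose commanded when the call began, along the tool's axes at that moment; what a row does not reach only later rows make up. A row lasts 1/10 s, in which the tool goes at most 50 mm and 8.59 degrees, less where a joint would pass 70% of its speed; a pose out of reach is approached as far as the arm can. A call with a gripper value outside its range is refused whole. "hand" is the opening, from -1 (shut) to 1 (fully open), set as the call begins (left out, the last holds). The fingers move at their own pace and stop on an object; "squeeze" is the grip in N (left out, the last holds). Time passes only in rows, so rows that repeat a pose let the fingers close. It gives the time, the measured TCP pose, the force and the opening at its end, in the units of the state.
- get_state(): the state, without advancing time (a new reading comes with each control period).
- grab_frame(name): name is "scene" or "side" or "wrist"; returns a dict with "frame" (384x512x3 uint8, blue, green, red), "range_z" (384x512 float32, m along the optical axis (not along the pixel's ray), 0 where there is no reading), "vertical_fov" (degrees; the focal length in pixels is half the picture's height over the tangent of half this angle, whatever the lens; pixels are square), "cx", "cy" (the principal point, pixels), "cam_to_world" (4x4, takes a point from camera to world coordinates). Camera axes: x right, y up, looking along -z (the intrinsics and any distortion apply to the point x, -y, -z); pixel columns grow to the right and rows downward; lengths in m; the calibration is good to about 2 mm. A picture is of the moment at which its call begins.
- job_done(): hands the job in, once; it reports no verdict.
The state is a dict: "t": time; "q": joint angles; "qd": joint speeds; "joint_efforts": joint torques, N m; "eef_pos": TCP position; "ee_rot": TCP orientation; "force": force on the tool from outside, world axes, zero at the start; "moment": the same for the moment, N m; "width": finger opening in m.
Only numpy, scipy, OpenCV 4.12 (cv2) and the standard library are available. Lean on these libraries where they do the work, as an engineer would, in place of code of your own. Each camera call takes 0.05 s, during which the arm holds its last target. There are 200 camera calls.

## Working session

There is one attempt and no reset: what is moved stays moved. The work goes in short steps, Python scripts to look and compute and a tool call to move; the robot and the scene stay as the last step left them, time stands still between calls to the robot, and variables do not carry over. Pictures are saved under pics/ and viewed, about 12 in all and at most 16, crops included, and the job is handed in when it is done.

Besides the shell and the picture viewer there is one more tool, called after "Request:" as name(argument=value, ...), one argument or row to a line, values as JSON. send_rows: Moves the arm, as the interface text tells. Its arguments: {"type":"object","properties":{"motion":{"type":"array"},"hand":{"type":"number"},"squeeze":{"type":"number"}},"required":["motion"]}

```bash
ls; mkdir -p pics; cat > h.py <<'E'
from station import *
import numpy as np, cv2
def save(n,name,crop=None,scale=1):
    d=grab_frame(n); np.savez('pics/'+name+'.npz',**d)
    f=d['frame']
    cv2.imwrite('pics/'+name+'.png',f)
    return d
def load(name):
    z=np.load('pics/'+name+'.npz'); return {k:z[k] for k in z.files}
def focal(d): return 192/np.tan(np.radians(float(d['vertical_fov']))/2)
def pts(d):
    """world xyz per pixel from depth"""
    Z=d['range_z'].astype(float); f=focal(d)
    v,u=np.mgrid[0:384,0:512]
    P=np.stack([(u-d['cx'])/f*Z,-(v-d['cy'])/f*Z,-Z,np.ones_like(Z)],-1)
    W=P@d['cam_to_world'].T
    W=W[...,:3]; W[Z<=0]=np.nan
    return W
def ray(d,u,v,z):
    f=focal(d); T=d['cam_to_world']
    r=T[:3,:3]@np.array([(u-d['cx'])/f,-(v-d['cy'])/f,-1.]); o=T[:3,3]
    return o+r*(z-o[2])/r[2]
def proj(d,p):
    T=d['cam_to_world']; c=T[:3,:3].T@(np.array(p)-T[:3,3]); f=focal(d)
    return d['cx']+f*c[0]/-c[2], d['cy']-f*c[1]/-c[2]
E
python3 - <<'E'
from h import *
s=get_state(); print({k:np.round(v,3).tolist() for k,v in s.items()})
ims=[]
for n in ['scene','side','wrist']:
    d=save(n,n+'0'); ims.append(d['frame']); print(n,d['vertical_fov'],d['cx'],d['cy'],d['cam_to_world'].round(3).tolist(),(d['range_z']>0).mean(), [k for k in d])
E
```

```text
pics
{'t': 0.0, 'q': [0.288, 0.359, 0.011, -0.0, -1.224, -0.288], 'qd': [0.001, -0.0, -0.001, -0.002, 0.0, 0.0], 'joint_efforts': [-0.001, -58.273, 29.306, 6.997, 0.007, -0.0], 'eef_pos': [0.675, -0.0, 0.244], 'ee_rot': [3.14, -0.0, -1.571], 'force': [0.35, -0.793, -0.052], 'moment': [0.059, 0.04, -0.011], 'width': 0.087}
scene 42.92954035521798 255.9964983664237 184.6915620148561 [[0.345, -0.496, 0.797, 1.874], [0.938, 0.158, -0.307, -0.421], [0.026, 0.854, 0.52, 0.978], [0.0, 0.0, 0.0, 1.0]] 0.9839528401692709 ['frame', 'range_z', 'vertical_fov', 'cx', 'cy', 'cam_to_world']
side 47.07226224751476 258.7834362095936 191.60447704469902 [[0.753, 0.491, -0.439, -0.104], [-0.658, 0.553, -0.511, -0.701], [-0.008, 0.673, 0.739, 1.23], [0.0, 0.0, 0.0, 1.0]] 0.996124267578125 ['frame', 'range_z', 'vertical_fov', 'cx', 'cy', 'cam_to_world']
wrist 70.21217103159454 254.90319360461018 195.345303436086 [[-1.0, -0.001, 0.001, 0.675], [0.001, -0.969, -0.245, -0.066], [0.001, -0.245, 0.969, 0.384], [0.0, 0.0, 0.0, 1.0]] 0.9484761555989584 ['frame', 'range_z', 'vertical_fov', 'cx', 'cy', 'cam_to_world']
```

View pics/scene0.png

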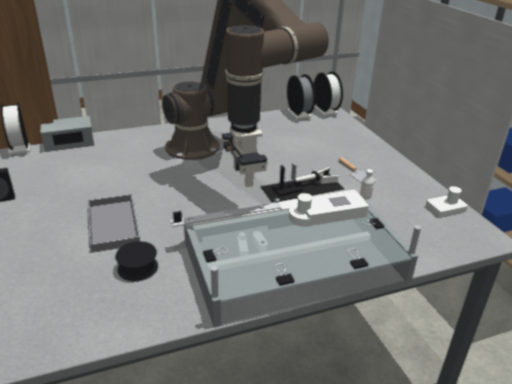

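View pics/side0.png

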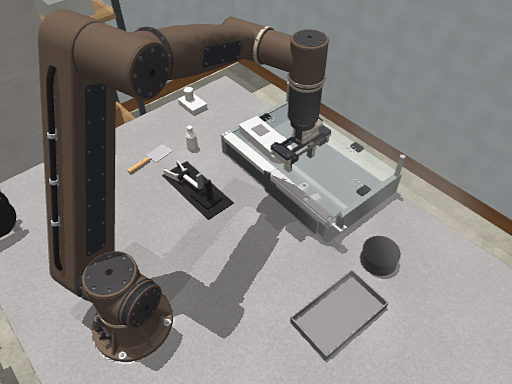

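The scene camera looks from behind the printer: the stay runs along the front with its tab at (178,216), and white parts show through the glass near (243,243) and (260,238). The side view shows the mat and reacher at (195,190), the tray at (340,312) and the stay tab near (340,228).

```bash
python3 - <<'E'
from h import *
a=load('scene0');b=load('side0')
c1=cv2.resize(a['frame'][150:310,160:430],(810,480),interpolation=cv2.INTER_CUBIC)[:,:800]
cv2.imwrite('pics/c1.png',c1)
c2=cv2.resize(b['frame'][85:285,125:395],(800,593),interpolation=cv2.INTER_CUBIC)
cv2.imwrite('pics/c2.png',c2)
for nm,d in (('scene',a),('side',b)):
    W=pts(d); print(nm)
    # beam top band
    m=(abs(W[...,2]-.095)<.004)
    print('beamtop',m.sum(),np.nanmin(W[m],0),np.nanmax(W[m],0))
    hsv=cv2.cvtColor(d['frame'],cv2.COLOR_BGR2HSV)
    # mat: dark, z 0.005
    m=(hsv[...,2]<45)&(W[...,2]<.012)&(W[...,2]>0)&(W[...,0]>.3)
    n,l,s,c=cv2.connectedComponentsWithStats(m.astype(np.uint8))
    for i in range(1,n):
        if s[i,4]>60:
            P=W[l==i]; r=cv2.minAreaRect(P[:,:2].astype(np.float32)*1000); print(s[i],r,P[:,2].mean().round(4))
E
```

```text
scene
beamtop 12169 [-2.50148187 -0.75897704  0.09100018] [1.02955707 1.90588598 0.09899386]
[264 179  60  20 225] ((457.631103515625, 283.5601501464844), (229.16400146484375, 92.19792938232422), 89.65137481689453) 0.0087
[118 260  39  21 227] ((737.2919921875, -346.6114196777344), (109.67061614990234, 78.60681915283203), 87.6804428100586) 0.0083
side
beamtop 4473 [-0.15010678 -0.2231063   0.09100028] [1.93129621 1.47260667 0.0989997 ]
[163 175  30  22 105] ((425.952880859375, 387.7823486328125), (143.6292266845703, 56.24879837036133), 89.88761901855469) 0.0058
[189 192  44  28  85] ((457.74530029296875, 222.03564453125), (120.78165435791016, 118.08419036865234), 87.44060516357422) 0.0052
```

View pics/c1.png

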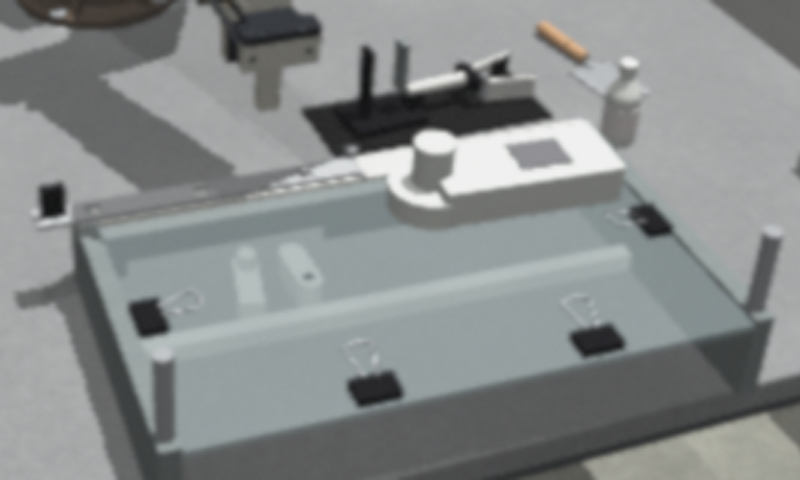

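View pics/c2.png

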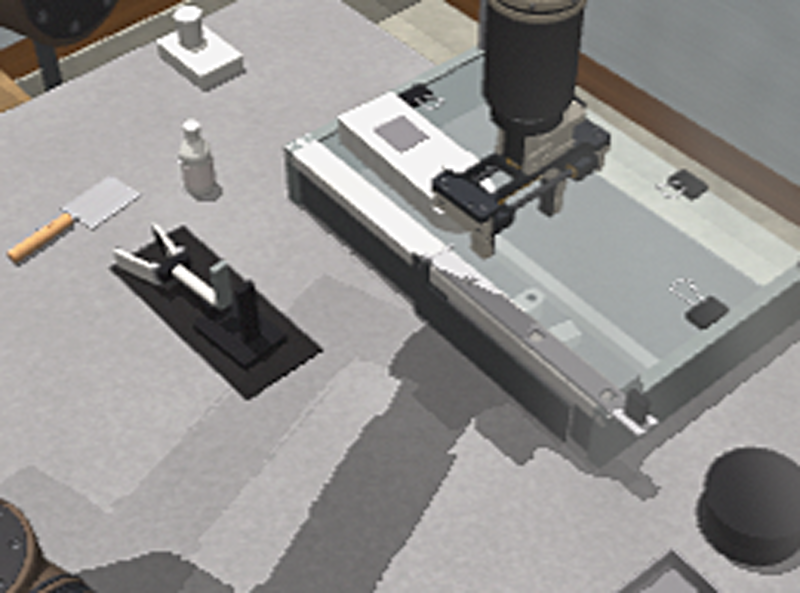

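Two parts are visible under the glass: a link with a hole and one with a boss. The gripper is well above, and the reacher stands on the mat pointing +y.

```bash
python3 - <<'E'
from h import *
a=load('scene0');b=load('side0')
W=pts(b)
R=(W[...,0]>.45)&(W[...,0]<1.1)&(W[...,1]>-.4)&(W[...,1]<.6)
m=R&(W[...,2]>.02)&(W[...,2]<.065)&(W[...,1]>-.2)&(W[...,1]<.45)
P=W[m]
# front-face candidates: normal from depth gradient along x: print histogram of x by y-bin
for y in np.arange(-.22,.5,.04):
    q=P[abs(P[:,1]-y)<.01]
    if len(q)>5: print('face y%.2f'%y,np.percentile(q[:,0],[2,10,50]).round(4),len(q))
for nm,d in (('side',b),('scene',a)):
    W=pts(d);R=(W[...,0]>.45)&(W[...,0]<1.1)&(W[...,1]>-.4)&(W[...,1]<.6)
    m=R&(abs(W[...,2]-.095)<.003); P=W[m]
    for y in np.arange(-.28,.5,.04):
        q=P[abs(P[:,1]-y)<.008]
        if len(q)>3: print(nm,'top y%.2f'%y,np.percentile(q[:,0],[2,50,98]).round(4),len(q))
    print(nm,np.percentile(P[:,1],[.5,1,99,99.5]))
    hsv=cv2.cvtColor(d['frame'],cv2.COLOR_BGR2HSV)
    m=R&(W[...,2]>.1)&(W[...,2]<.15)&(hsv[...,2]<60)&(W[...,1]<-.1)
    print('tab',m.sum(),W[m].min(0),W[m].max(0),W[m].mean(0)) if m.any() else 0
    # tray: points 0.02<z<.036 with x .2-.7 y<-.1
    m=(W[...,2]>.026)&(W[...,2]<.037)&(W[...,0]>.1)&(W[...,0]<.9)&(W[...,1]<-.2)&(W[...,1]>-.8)
    n,l,s,c=cv2.connectedComponentsWithStats(m.astype(np.uint8))
    for i in range(1,n):
        if s[i,4]>40: print('tray?',s[i],cv2.minAreaRect(W[l==i][:,:2].astype(np.float32)*1000))
    # reacher, mat region: z levels
    m=(W[...,0]>.35)&(W[...,0]<.56)&(W[...,1]>.08)&(W[...,1]<.5)
    q=W[m&(W[...,2]>.08)&(W[...,2]<.12)]; print('posts',len(q),q.min(0),q.max(0))
    for z0 in (.09,.1,.105,.11):
        q=W[m&(abs(W[...,2]-z0)<.003)]
        if len(q): print(z0,cv2.minAreaRect(q[:,:2].astype(np.float32)*1000),len(q))
E
```

```text
face y-0.18 [0.6419 0.6505 0.7927] 346
face y-0.14 [0.6341 0.6362 0.6504] 47
face y-0.10 [0.6347 0.6352 0.6366] 39
face y-0.06 [0.6353 0.636  0.6379] 35
face y-0.02 [0.6361 0.6373 0.6387] 37
face y0.02 [0.6362 0.6373 0.6397] 35
face y0.06 [0.6382 0.6399 0.6416] 31
face y0.10 [0.6406 0.6408 0.6426] 33
face y0.14 [0.6409 0.6409 0.6432] 9
face y0.18 [0.6571 0.6575 0.6588] 23
face y0.22 [0.4507 0.4538 0.4693] 69
face y0.26 [0.4509 0.454  0.661 ] 29
face y0.30 [0.4505 0.4524 0.6613] 30
face y0.34 [0.4513 0.5563 0.6617] 26
face y0.38 [0.4531 0.4572 0.6592] 47
face y0.42 [0.4603 0.4604 0.4637] 19
side top y-0.20 [0.6495 0.6572 0.9763] 4
side top y-0.16 [0.6432 0.7591 0.9942] 120
side top y-0.12 [0.6463 0.7959 0.9947] 115
side top y-0.08 [0.6467 0.8071 0.9999] 108
side top y-0.04 [0.6481 0.8182 1.0078] 111
side top y0.00 [0.6477 0.8186 0.987 ] 90
side top y0.04 [0.6507 0.8437 1.0024] 83
side top y0.08 [0.6507 0.8355 1.0035] 94
side top y0.12 [0.6402 0.7134 1.0117] 46
side top y0.16 [0.6516 0.6799 1.0069] 48
side top y0.20 [0.6531 0.6868 1.0189] 44
side top y0.24 [0.6568 0.69   0.88  ] 38
sid
[... 2055 characters left out ...]
165.9336395263672, 76.04197692871094), 60.55644607543945)
tray? [122 262  30  11  87] ((747.93115234375, -348.25140380859375), (82.9577865600586, 30.7485294342041), 84.6718978881836)
posts 103 [0.43730028 0.21575422 0.0804775 ] [0.47751317 0.27948705 0.11778997]
0.09 ((455.68267822265625, 243.14410400390625), (23.1400203704834, 52.93721389770508), 4.508493900299072) 13
0.1 ((455.1929931640625, 246.71888732910156), (22.344480514526367, 54.08591079711914), 6.269770622253418) 19
0.105 ((452.263916015625, 250.4005584716797), (27.19526481628418, 58.13140106201172), 4.006138324737549) 13
0.11 ((455.20953369140625, 247.92514038085938), (27.858463287353516, 60.16175842285156), 1.5645946264266968) 15
```

Request:
send_rows(
  motion=[
    {"offset":[4.5,0.3,0],"turn":0.4},
    {"offset":[9.0,0.6,0],"turn":0.8},
    {"offset":[13.5,0.9,0],"turn":1.2},
    {"offset":[18,1.25,0],"turn":1.5},
    {"offset":[18,1.25,0],"turn":1.5},
    {"offset":[18,1.25,0],"turn":1.5},
  ],
)

```text
t: 0.75
eef_pos: [0.662, -0.1813, 0.2448]
ee_rot: [3.141, 0.0, -1.599]
force: [0.2, 0.2, 0.1]
width: 0.088
```

```bash
python3 - <<'E'
from h import *
s=get_state(); print(s['t'],s['eef_pos'],s['ee_rot'],s['q'])
d=save('wrist','w1'); cv2.imwrite('pics/w1b.png',cv2.resize(d['frame'],(800,600)))
save('side','side1');save('scene','scene1')
W=pts(d)
m=(W[...,2]>.125)&(W[...,2]<.15)&(W[...,1]<-.15)
n,l,st,c=cv2.connectedComponentsWithStats(m.astype(np.uint8))
for i in range(1,n):
    if st[i,4]>30:
        P=W[l==i];print(st[i],cv2.minAreaRect(P[:,:2].astype(np.float32)*1000),P.mean(0),P[:,2].max())
E
```

```text
0.75 [ 0.66200201 -0.18128645  0.24479596] [ 3.14075954e+00  1.79937582e-04 -1.59942653e+00] [ 1.57986388e-02  3.78018003e-01  3.97499155e-02 -2.29717237e-04
 -1.23335255e+00 -4.43526223e-02]
[246 158  13  30 371] ((664.4630737304688, -204.63294982910156), (26.269847869873047, 11.222330093383789), 88.2670669555664) [ 0.66440458 -0.20532128  0.13582352] 0.1384518516012749
```

View pics/w1b.png

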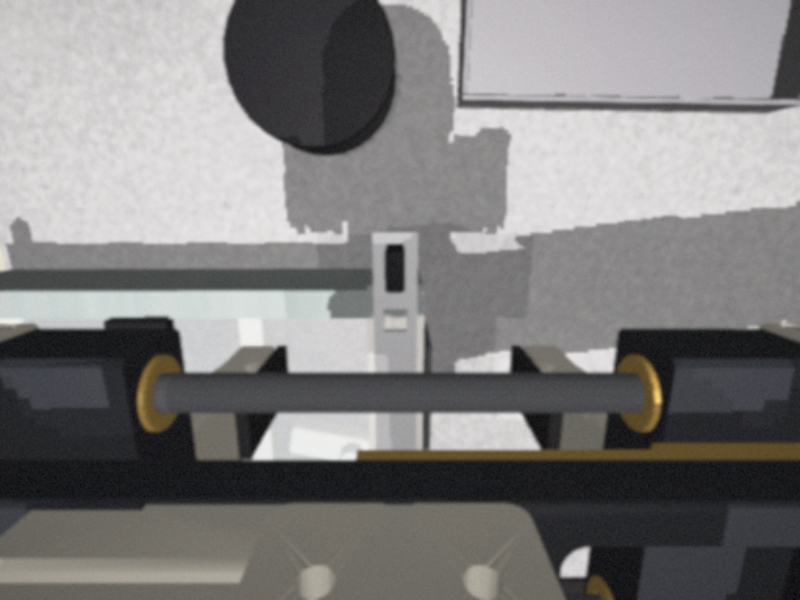

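The wrist view shows the stay's tab at (394,268), the end hole at (396,322) and a link-like part through the glass at (325,445). The measured tab, centre (0.6645, -0.205) and top 0.136, agrees with its sizes. I'll go down and pinch it.

Request:
send_rows(
  motion=[
    {"offset":[1.2,-0.2,3.5]},
    {"offset":[2.36,-0.32,7]},
    {"offset":[2.36,-0.32,10]},
    {"offset":[2.36,-0.32,12]},
    {"offset":[2.36,-0.32,12]},
    {"offset":[2.36,-0.32,12]},
  ],
  hand=0.3,
)

```text
validation failed for argument at $.mo...
```

Request:
send_rows(
  motion=[
    {"offset":[0,0,0]},
    {"offset":[0,0,0]},
    {"offset":[0,0,0]},
    {"offset":[0,0,0]},
    {"offset":[0,0,0]},
    {"offset":[0,0,0]},
    {"offset":[0,0,0]},
  ],
  hand=-1,
  squeeze=15,
)

```text
validation failed for argument at $.mo...
```

Request:
send_rows(
  motion=[
    {"offset":[1.2,-0.2,3.5],"turn":0},
    {"offset":[2.36,-0.32,7],"turn":0},
    {"offset":[2.36,-0.32,10],"turn":0},
    {"offset":[2.36,-0.32,12],"turn":0},
    {"offset":[2.36,-0.32,12],"turn":0},
    {"offset":[2.36,-0.32,12],"turn":0},
  ],
  hand=0.3,
)

```text
t: 1.5
eef_pos: [0.6656, -0.2028, 0.1258]
ee_rot: [3.142, -0.0, -1.595]
force: [-0.5, 0.0, 0.8]
width: 0.0574
```

Request:
send_rows(
  motion=[
    {"offset":[0,0,0],"turn":0},
    {"offset":[0,0,0],"turn":0},
    {"offset":[0,0,0],"turn":0},
    {"offset":[0,0,0],"turn":0},
    {"offset":[0,0,0],"turn":0},
    {"offset":[0,0,0],"turn":0},
    {"offset":[0,0,0],"turn":0},
  ],
  hand=-1,
  squeeze=15,
)

```text
t: 2.2
eef_pos: [0.6641, -0.2038, 0.1253]
ee_rot: [3.14, 0.0, -1.597]
force: [-4.8, 1.6, 2.5]
width: 0.0117
```

Request:
send_rows(
  motion=[
    {"offset":[-0.45,0,-3.3],"turn":0},
    {"offset":[-1.2,0,-6.5],"turn":0},
    {"offset":[-2.3,0,-9.6],"turn":0},
    {"offset":[-3.7,0,-12.6],"turn":0},
    {"offset":[-3.7,0,-12.6],"turn":0},
    {"offset":[-3.7,0,-12.6],"turn":0},
  ],
)

```text
t: 2.8
eef_pos: [0.665, -0.1665, 0.2522]
ee_rot: [3.141, 0.0, -1.597]
force: [-4.1, -1.5, 1.4]
width: 0.0121
```

Lifted cleanly. I'll slide 230 mm toward +y, then look before dropping.

Request:
send_rows(
  motion=[
    {"offset":[-4,0,0],"turn":0},
    {"offset":[-8,0,0],"turn":0},
    {"offset":[-12,0,0],"turn":0},
    {"offset":[-16,0,0],"turn":0},
    {"offset":[-20,0,0],"turn":0},
    {"offset":[-23.0,0,0],"turn":0},
    {"offset":[-23.0,0,0],"turn":0},
    {"offset":[-23.0,0,0],"turn":0},
  ],
)

```text
t: 3.6
eef_pos: [0.6712, 0.0646, 0.2504]
ee_rot: [3.14, 0.0, -1.595]
force: [-4.4, 2.0, -1.6]
width: 0.0119
```

```bash
python3 - <<'E'
from h import *
s=get_state(); print(s['t'],s['eef_pos'],s['force'],s['width'])
d=save('side','side2');e=save('scene','scene2');w=save('wrist','w2')
A=cv2.resize(d['frame'][100:250,220:420],(480,360));B=cv2.resize(e['frame'][140:290,150:350],(480,360))
cv2.imwrite('pics/m2.png',np.vstack([np.hstack([A,B])[:, :960]])[:, :]) 
C=np.hstack([cv2.resize(A,(400,300)),cv2.resize(B,(400,300))]);cv2.imwrite('pics/m2.png',np.vstack([C,np.hstack([cv2.resize(w['frame'],(400,300)),np.zeros((300,400,3),np.uint8)])]))
E
```

```text
3.6 [0.67121666 0.0646225  0.25039246] [-4.41788011  1.95238211 -1.60043812] 0.011868962278744071
```

View pics/m2.png

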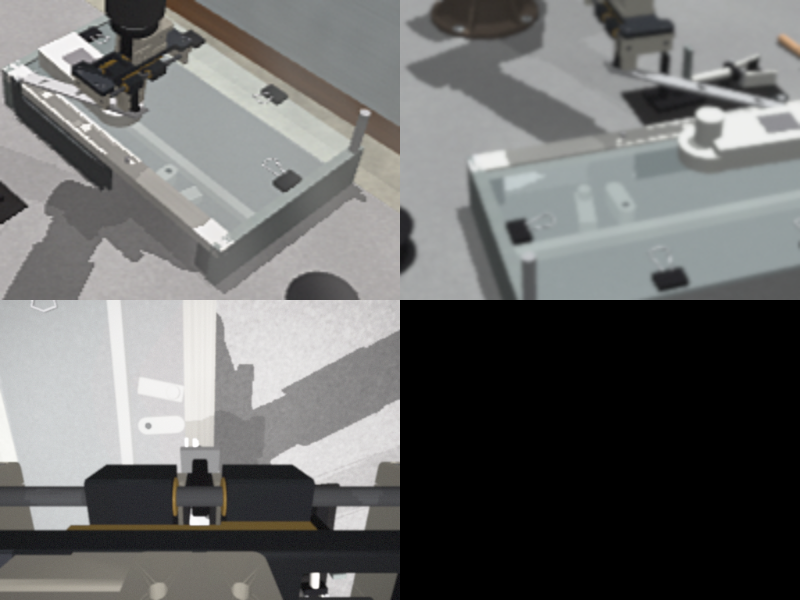

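Shutter and stay have moved together. The wrist view shows the boss bar at (160,388) and the link at (162,425) under the glass. Now I'll lower along the reverse arc.

Request:
send_rows(
  motion=[
    {"offset":[1.4,0,3.0],"turn":0},
    {"offset":[2.5,0,6.1],"turn":0},
    {"offset":[3.25,0,9.3],"turn":0},
    {"offset":[3.6,0,11.5],"turn":0},
    {"offset":[3.65,0,12.2],"turn":0},
    {"offset":[3.7,0,12.5],"turn":0},
    {"offset":[3.7,0,12.5],"turn":0},
  ],
)

```text
t: 4.45
eef_pos: [0.6702, 0.0253, 0.1266]
ee_rot: [3.139, -0.001, -1.598]
force: [-5.7, -1.4, -0.2]
width: 0.012
```

Request:
send_rows(
  motion=[
    {"offset":[0,0,0],"turn":0},
    {"offset":[0,0,0],"turn":0},
    {"offset":[0,0,0],"turn":0},
    {"offset":[0,0,-4],"turn":0},
    {"offset":[0,0,-9],"turn":0},
    {"offset":[0,0,-14.5],"turn":0},
    {"offset":[0,0,-14.5],"turn":0},
  ],
  hand=0,
)

```text
t: 5.15
eef_pos: [0.6746, 0.0264, 0.2805]
ee_rot: [-3.128, 0.002, -1.596]
force: [1.4, -0.3, 0.1]
width: 0.0438
```

Request:
send_rows(
  motion=[
    {"offset":[-2.7,3.45,0],"turn":-8},
    {"offset":[-5.4,6.9,0],"turn":-16},
    {"offset":[-8.1,10.35,0],"turn":-24},
    {"offset":[-10.8,13.8,0],"turn":-32},
    {"offset":[-13.5,17.2,0],"turn":-40},
    {"offset":[-16.2,20.7,0],"turn":-48},
    {"offset":[-19,24.1,0],"turn":-56},
    {"offset":[-21.8,27.6,0],"turn":-64},
  ],
  hand=1,
)

```text
t: 5.95
eef_pos: [0.3998, 0.2526, 0.2722]
ee_rot: [-3.139, -0.001, -0.474]
force: [-1.0, 1.0, -0.4]
width: 0.0876
```

Request:
send_rows(
  motion=[
    {"offset":[0,0,0],"turn":-8},
    {"offset":[0,0,0],"turn":-16},
    {"offset":[0,0,0],"turn":-24},
    {"offset":[0,0,0],"turn":-27.6},
    {"offset":[0,0,0],"turn":-27.6},
    {"offset":[0,0,0],"turn":-27.6},
  ],
)

```text
t: 6.55
eef_pos: [0.401, 0.2516, 0.2718]
ee_rot: [-3.141, -0.001, -0.0]
force: [-0.2, -0.1, -0.0]
width: 0.0877
```

```bash
python3 - <<'E'
from h import *
s=get_state(); print(s['t'],s['eef_pos'],s['ee_rot'],s['force'],s['width'])
d=save('side','side3');e=save('scene','scene3');w=save('wrist','w3')
A=cv2.resize(d['frame'][100:250,220:420],(400,300));B=cv2.resize(e['frame'][140:290,150:350],(400,300))
cv2.imwrite('pics/m3.png',np.vstack([np.hstack([A,B]),np.hstack([cv2.resize(w['frame'],(400,300)),cv2.resize(d['frame'],(400,300))])]))
W=pts(w)
for lo,hi in ((.1,.116),(.03,.046),(.003,.009),(.012,.02)):
    m=(W[...,2]>lo)&(W[...,2]<hi)&(W[...,0]>.42)&(W[...,0]<.53)&(W[...,1]>.1)
    n,l,st,c=cv2.connectedComponentsWithStats(m.astype(np.uint8))
    for i in range(1,n):
        if st[i,4]>30:
            P=W[l==i];print(lo,st[i],cv2.minAreaRect(P[:,:2].astype(np.float32)*1000),P.min(0).round(4),P.max(0).round(4),np.median(P[:,2]).round(4))
W=pts(d)
for x in (.66,): # bar heights in side view along the beam
    m=(W[...,2]>.09)&(W[...,2]<.2)&(W[...,0]>.64)&(W[...,0]<.70)&(W[...,1]>-.05)&(W[...,1]<.4)
    P=W[m]
    for y in np.arange(0,.4,.03):
        q=P[abs(P[:,1]-y)<.012]; print(y.round(2),len(q),np.percentile(q[:,2],[10,50,90]).round(4) if len(q) else '')
E
```

```text
6.55 [0.4010409  0.25161325 0.27178702] [-3.14060668e+00 -7.64277858e-04 -2.96811973e-04] [-0.15001055 -0.1266734  -0.00750044] 0.08765461437090542
0.1 [271 123  11  23 215] ((458.78582763671875, 228.8391876220703), (23.34004783630371, 9.966731071472168), 4.879473686218262) [0.4474 0.2232 0.1006] [0.4705 0.2344 0.114 ] 0.1111
0.1 [227 128  11  21 203] ((454.8252868652344, 276.6021423339844), (21.60592269897461, 10.003398895263672), 4.81184720993042) [0.4442 0.271  0.1026] [0.4654 0.2817 0.1138] 0.1121
0.03 [ 98 120  49  12 246] ((468.23187255859375, 427.1893310546875), (63.570899963378906, 6.337688446044922), 81.85543823242188) [0.4612 0.3961 0.0314] [0.4754 0.4585 0.0413] 0.0394
0.03 [163 124  66  35 782] ((448.4050598144531, 329.4440612792969), (45.583770751953125, 82.54502868652344), 1.3832064867019653) [0.4247 0.288  0.0301] [0.4702 0.3712 0.046 ] 0.0436
0.03 [127 155  25   8  77] ((422.3229064941406, 408.455322265625), (5.694194316864014, 34.76303482055664), 16.12483024597168) [0.42   0.3924 0.0378] [0.4295 0.4259 0.0413] 0.0392
0.003 [ 103   87  213   73 7713] ((469.42926025390
[... 608 characters left out ...]
625), 0.004075534641742706) [0.42   0.3018 0.0033] [0.4421 0.3789 0.0078] 0.0053
0.012 [ 217  106   74   55 2841] ((456.6055908203125, 252.56829833984375), (69.93106842041016, 100.01092529296875), 4.494734287261963) [0.42   0.2012 0.0135] [0.4943 0.3044 0.02  ] 0.0174
0.0 81 [0.0927 0.0954 0.1007]
0.03 77 [0.0931 0.106  0.1358]
0.06 58 [0.0936 0.098  0.1031]
0.09 58 [0.0928 0.0993 0.1031]
0.12 67 [0.0937 0.0996 0.1033]
0.15 59 [0.0928 0.0981 0.1037]
0.18 54 [0.0927 0.0978 0.1024]
0.21 53 [0.0926 0.0996 0.1032]
0.24 50 [0.0932 0.0991 0.1026]
0.27 56 [0.0934 0.1002 0.1034]
0.3 51 [0.0933 0.0984 0.1031]
0.33 47 [0.0931 0.1002 0.1051]
0.36 53 [0.0953 0.1002 0.1079]
0.39 40 [0.0932 0.0959 0.0999]
```

View pics/m3.png

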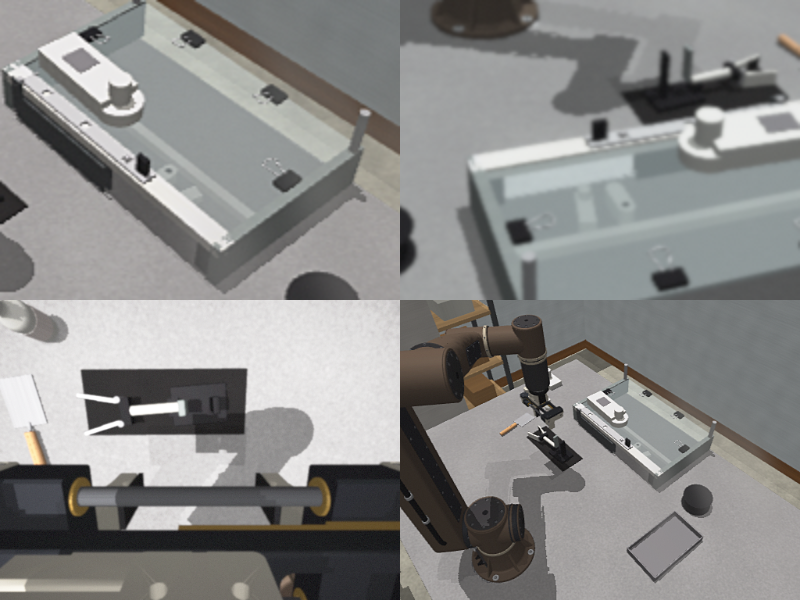

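The stay lies flat along the beam, tab at (143,163) in the side crop, with the shutter open. The reacher's grip centre is (0.4567, 0.2526) with its x axis at 94.6°.

Request:
send_rows(
  motion=[
    {"offset":[3,0,2],"turn":-2.5},
    {"offset":[5.57,-0.1,5],"turn":-4.6},
    {"offset":[5.57,-0.1,9],"turn":-4.6},
    {"offset":[5.57,-0.1,13],"turn":-4.6},
    {"offset":[5.57,-0.1,17],"turn":-4.6},
    {"offset":[5.57,-0.1,19.2],"turn":-4.6},
    {"offset":[5.57,-0.1,19.2],"turn":-4.6},
    {"offset":[5.57,-0.1,19.2],"turn":-4.6},
  ],
)

```text
t: 7.5
eef_pos: [0.457, 0.2527, 0.0798]
ee_rot: [3.141, -0.0, 0.082]
force: [0.5, 0.2, 0.8]
width: 0.0875
```

Request:
send_rows(
  motion=[
    {"offset":[0,0,0],"turn":0},
    {"offset":[0,0,0],"turn":0},
    {"offset":[0,0,0],"turn":0},
    {"offset":[0,0,0],"turn":0},
    {"offset":[0,0,0],"turn":0},
  ],
  hand=0.18,
  squeeze=30,
)

```text
t: 8.0
eef_pos: [0.4567, 0.2519, 0.0801]
ee_rot: [3.141, -0.0, 0.082]
force: [1.5, -6.0, 6.7]
width: 0.0546
```

Request:
send_rows(
  motion=[
    {"offset":[0,0,-1],"turn":0},
    {"offset":[0,0,-4],"turn":0},
    {"offset":[0,0,-7],"turn":0},
    {"offset":[0,0,-7],"turn":0},
    {"offset":[0,0,-7],"turn":0},
  ],
)

```text
t: 8.5
eef_pos: [0.4564, 0.2527, 0.1499]
ee_rot: [-3.14, -0.001, 0.082]
force: [-1.1, -0.3, -4.1]
width: 0.052
```

```bash
python3 - <<'E'
from h import *
s=get_state(); print(s['t'],s['eef_pos'],s['force'],s['moment'],s['width'])
w=load('w2'); W=pts(w); e=load('scene3'); E=pts(e)
f=w['frame']; g=cv2.cvtColor(f,cv2.COLOR_BGR2GRAY)
print('depth at parts',W[113,205],W[155,207],W[130,180])
roi=np.zeros_like(g); roi[70:190,165:245]=1
print(g[113,190:250:5],g[135,190:250:5])
m=((g>228)&(roi>0)).astype(np.uint8)
n,l,st,c=cv2.connectedComponentsWithStats(m)
for i in range(1,n):
    if st[i,4]>60: 
        vv,uu=np.where(l==i)
        for z in (.024,.03):
            P=np.array([ray(w,u,v,z) for u,v in zip(uu,vv)])
            r=cv2.minAreaRect(P[:,:2].astype(np.float32)*1000); print(st[i],z,r)
print('depth scene',[E[v,u].round(3) for u,v in ((243,243),(260,238))])
# side view depth of parts in glass region (z<.06) 
d=load('side3'); S=pts(d); 
cv2.imwrite('pics/p3.png',np.hstack([cv2.resize(f[60:200,150:260],(440,560)),cv2.resize(e['frame'][225:265,205:275],(350,200)).repeat(1,0) if 0 else cv2.copyMakeBorder(cv2.resize(e['frame'][215:265,200:280],(352,220)),0,340,0,0,0)]))
E
```

```text
8.5 [0.45640937 0.25265054 0.14989768] [-1.13572524 -0.34456004 -4.11867843] [-0.29160777  0.071819    0.02930364] 0.052001300449478226
depth at parts [ 0.72180492 -0.01719955  0.09007113] [0.72270596 0.02672048 0.09057401] [ 7.49831358e-01 -5.44410781e-04  8.97879621e-02]
[243 243 244 244 243 242 244 244 242 238 239 236] [215 211 214 214 213 214 215 216 212 220 240 237]
[ 176   70   69   85 1992] 0.024 ((726.8623046875, -20.06035614013672), (103.51377868652344, 87.56973266601562), 87.87177276611328)
[ 176   70   69   85 1992] 0.03 ((725.9337768554688, -19.769142150878906), (101.81804656982422, 86.13522338867188), 87.87178039550781)
[165 146   4  44 105] 0.024 ((790.14013671875, 49.11650848388672), (58.48602294921875, 4.10762882232666), 83.81912231445312)
[165 146   4  44 105] 0.03 ((788.1746215820312, 48.27454376220703), (57.5279426574707, 4.04031229019165), 83.81861114501953)
[ 177  148   60   24 1129] 0.024 ((735.7135620117188, 39.49386215209961), (79.45301818847656, 29.426620483398438), 1.4492254257202148)
[ 177  148   60   24 1129] 0.03 ((734.6398315429688, 38.809486389160156), (78.15139770507812, 28.94457244873047), 1.4492193460464478)
[236 176   6  12  65] 0.024 ((693.9136352539062, 70.31502532958984), (15.369295120239258, 6.842193603515625), 87.46107482910156)
[236 176   6  12  65] 0.03 ((693.524658203125, 69.12576293945312), (15.117565155029297, 6.730093955993652), 87.46048736572266)
depth scene [array([ 0.812, -0.047,  0.094]), array([0.801, 0.011, 0.09 ])]
```

View pics/p3.png

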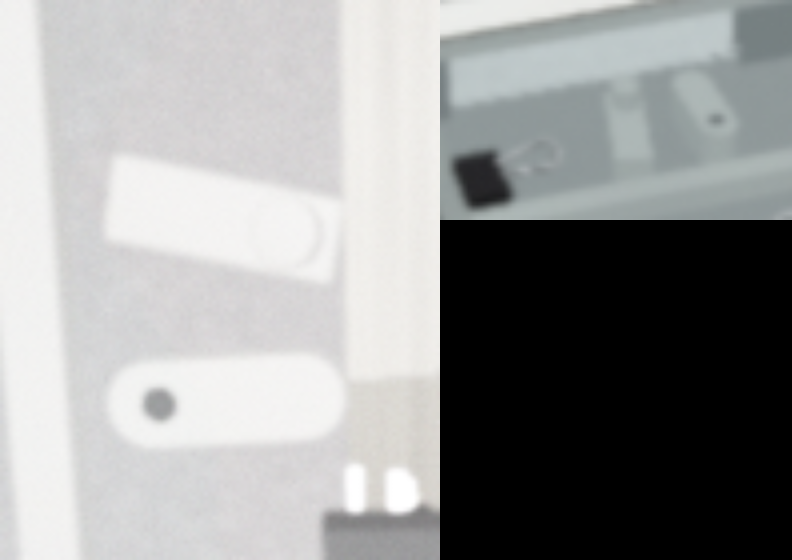

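Both parts are clear: the link, centre (0.735, 0.039), lies almost along x and measures 78 x 29. The boss bar is rotated about 12°, with its boss at the near end. The reacher is held with 52 mm over the posts, so I'll carry it high to the front of the opening.

Request:
send_rows(
  motion=[
    {"offset":[0,0,-3.5],"turn":0},
    {"offset":[0,0,-7],"turn":0},
    {"offset":[0,0,-7],"turn":0},
  ],
)

```text
t: 8.8
eef_pos: [0.4581, 0.2537, 0.2228]
ee_rot: [-3.138, -0.005, 0.083]
force: [0.8, 1.0, -2.4]
width: 0.0518
```

Request:
send_rows(
  motion=[
    {"offset":[-0.7,2.6,0],"turn":6},
    {"offset":[-1.4,5.2,0],"turn":12},
    {"offset":[-2,7.9,0],"turn":18},
    {"offset":[-2.7,10.5,0],"turn":24},
    {"offset":[-3.4,13.1,0],"turn":30},
    {"offset":[-4,15.7,0],"turn":36},
    {"offset":[-4.7,18.4,0],"turn":42},
    {"offset":[-5.4,21,0],"turn":48},
  ],
)

```text
t: 9.6
eef_pos: [0.4185, 0.0374, 0.2176]
ee_rot: [3.139, 0.002, -0.76]
force: [0.4, -1.1, -3.1]
width: 0.0518
```

Request:
send_rows(
  motion=[
    {"offset":[0,0,0],"turn":6},
    {"offset":[0,0,0],"turn":12},
    {"offset":[0,0,0],"turn":19},
    {"offset":[0,0,0],"turn":26},
    {"offset":[0,0,0],"turn":33},
    {"offset":[0,0,0],"turn":40},
    {"offset":[0,0,0],"turn":45.2},
    {"offset":[0,0,0],"turn":45.2},
  ],
)

```text
t: 10.4
eef_pos: [0.4189, 0.0384, 0.2177]
ee_rot: [3.139, -0.001, -1.546]
force: [0.4, -1.4, -2.4]
width: 0.0518
```

```bash
python3 - <<'E'
from h import *
s=get_state(); print(s['t'],s['eef_pos'],s['ee_rot'],s['force'],s['width'])
d=save('side','side4');e=save('scene','scene4');w=save('wrist','w4')
cv2.imwrite('pics/m4.png',np.vstack([np.hstack([cv2.resize(d['frame'][80:280,180:440],(400,300)),cv2.resize(e['frame'][120:270,150:350],(400,300))]),np.hstack([cv2.resize(w['frame'],(400,300)),np.zeros((300,400,3),np.uint8)])]))
W=pts(w); z0=s['eef_pos'][2]-.075
for lo,hi in ((.028,.046),(.095,.115)):
    m=(W[...,2]>z0+lo)&(W[...,2]<z0+hi)
    n,l,st,c=cv2.connectedComponentsWithStats(m.astype(np.uint8))
    for i in range(1,n):
        if st[i,4]>30:
            P=W[l==i];print(lo,st[i],cv2.minAreaRect(P[:,:2].astype(np.float32)*1000),P.min(0).round(4),P.max(0).round(4))
# boss box from w2
q=[(115,155),(343,202),(330,283),(105,240)]; w2=load('w2')
P=np.array([ray(w2,150+u/4,60+v/4,.024)[:2] for u,v in q]); print(P.round(4),P.mean(0),cv2.minAreaRect((P*1000).astype(np.float32)))
E
```

```text
10.4 [0.41890453 0.03841573 0.21771208] [ 3.13868602e+00 -8.15438997e-04 -1.54636429e+00] [ 0.44131534 -1.43695589 -2.40821347] 0.05181134837076338
0.028 [   0  185  162   36 1671] ((542.4120483398438, 28.025684356689453), (21.342283248901367, 112.06072235107422), 86.43386840820312) [0.4865 0.0164 0.1707] [0.5979 0.0379 0.1878]
0.028 [167 199  36  34 822] ((469.4257507324219, 34.77693557739258), (23.528406143188477, 21.551246643066406), 1.8283987045288086) [0.4577 0.0239 0.1708] [0.4813 0.0457 0.1849]
0.028 [277 203  17  35 174] ((402.98052978515625, 35.49550247192383), (23.222503662109375, 8.231545448303223), 67.732421875) [0.3948 0.0254 0.1708] [0.4042 0.0478 0.1886]
0.028 [216 210  16  28  76] ((437.20745849609375, 35.797080993652344), (8.023531913757324, 20.48092269897461), 28.484046936035156) [0.4358 0.0277 0.1811] [0.4455 0.0467 0.1887]
0.095 [178 265  44  23 912] ((443.5929260253906, 38.638397216796875), (14.929224967956543, 20.66947364807129), 1.6487699747085571) [0.436  0.0285 0.2378] [0.4513 0.0488 0.2576]
0.095 [287 265  43  23 921] ((396.9674987792969, 37.69763946533203), (14.92477035522461, 21.284059524536133), 1.681533694267273) [0.3898 0.0269 0.2377] [0.4046 0.0485 0.2576]
[[ 0.7652 -0.0387]
 [ 0.6935 -0.0225]
 [ 0.6989  0.0027]
 [ 0.7709 -0.0128]] [ 0.73214661 -0.01783704] ((732.1314086914062, -18.032817840576172), (26.480178833007812, 73.66732025146484), 77.85445404052734)
```

View pics/m4.png

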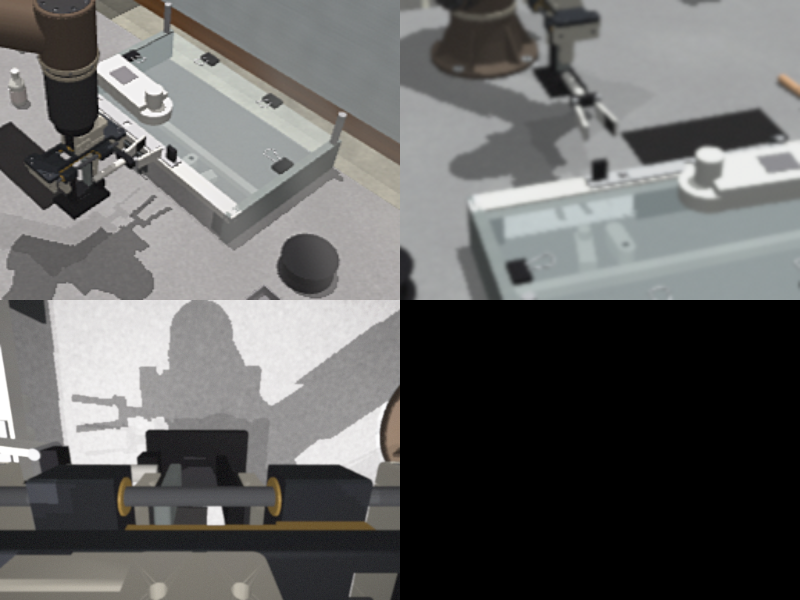

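The reacher is held level with its jaws pointing at the opening. I'll lower it in front of the gap and check the jaws from the side camera.

Request:
send_rows(
  motion=[
    {"offset":[0,0,4],"turn":0},
    {"offset":[0,0,8],"turn":0},
    {"offset":[0,0,11],"turn":0},
    {"offset":[0,0,13.0],"turn":0},
    {"offset":[0,0,13.6],"turn":0},
    {"offset":[0,0,13.6],"turn":0},
    {"offset":[0,0,13.6],"turn":0},
  ],
)

```text
t: 11.25
eef_pos: [0.4207, 0.0391, 0.0842]
ee_rot: [-3.14, 0.0, -1.544]
force: [-0.6, 0.1, -3.0]
width: 0.052
```

```bash
python3 - <<'E'
from h import *
s=get_state(); print(s['t'],s['eef_pos'],s['ee_rot'],s['force'],s['width'])
d=save('side','side5');W=pts(d)
m=(W[...,0]>.50)&(W[...,0]<.632)&(W[...,1]>-.02)&(W[...,1]<.1)&(W[...,2]>.02)&(W[...,2]<.06)
P=W[m]
for x in np.arange(.52,.635,.012):
    q=P[abs(P[:,0]-x)<.006]
    if len(q): print(x.round(3),len(q),np.percentile(q[:,1],[2,25,50,75,98]).round(4),np.percentile(q[:,2],[90]).round(4))
print(P[:,0].max())
cv2.imwrite('pics/m5.png',cv2.resize(d['frame'][110:230,220:380],(800,600)))
E
```

```text
11.25 [0.42068039 0.03910761 0.0841983 ] [-3.14041472e+00  3.87244559e-04 -1.54368185e+00] [-0.63814223  0.09577015 -2.97458937] 0.05196809506713798
0.52 16 [0.0324 0.0364 0.0382 0.041  0.0475] [0.0512]
0.532 17 [0.0238 0.0377 0.0425 0.0461 0.0615] [0.0523]
0.544 52 [0.0191 0.0255 0.0356 0.0505 0.0633] [0.0549]
0.556 28 [0.0167 0.0212 0.0243 0.0374 0.0565] [0.0542]
0.568 23 [0.0199 0.023  0.0279 0.0599 0.0644] [0.0416]
0.58 31 [0.0188 0.0227 0.0264 0.0618 0.0663] [0.0443]
0.592 31 [0.0173 0.0207 0.0231 0.0631 0.0689] [0.0436]
0.604 32 [0.0149 0.0189 0.0229 0.0643 0.0698] [0.0454]
0.616 26 [0.0162 0.0183 0.0234 0.0658 0.0713] [0.0445]
0.628 15 [0.0153 0.0183 0.019  0.0663 0.0724] [0.0399]
0.6284880523591734
```

View pics/m5.png

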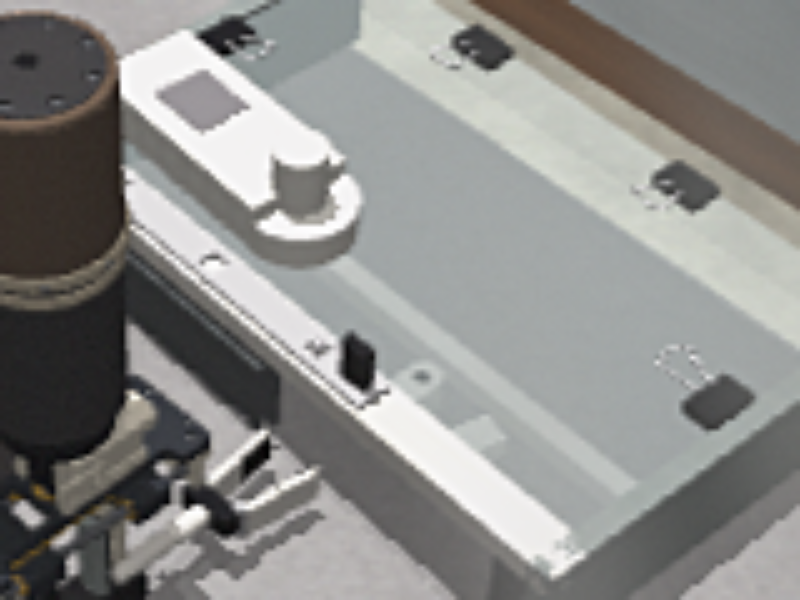

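```bash
python3 - <<'E'
from h import *
w=load('w2');d=load('side5');e=load('scene3')
print('hole',ray(w,189.75,161,.03),ray(d,220+421/5-.4,110+377/5-.4,.03))
# scene3 crop: (200+u*80/352, 215+v*50/220)
print('scene hole',ray(e,200+717*0+ (717-440)*80/352,215+119*50/220,.03))
# boss top (z .042): w2 (285,235)/4 ; scene boss (625,90)
print('boss',ray(w,150+285/4,60+235/4,.042),ray(e,200+(625-440)*80/352,215+88*50/220,.042))
E
```

```text
hole [0.75659981 0.03980888 0.03      ] [0.7554646  0.04126646 0.03      ]
scene hole [0.75103613 0.04114625 0.03      ]
boss [ 0.71062165 -0.01228823  0.042     ] [ 0.71111317 -0.01458642  0.042     ]
```

Request:
send_rows(
  motion=[
    {"offset":[0.76,0,0.5],"turn":0},
    {"offset":[0.76,0,0.5],"turn":0},
    {"offset":[0.76,-3,0.5],"turn":0},
    {"offset":[0.76,-6,0.5],"turn":0},
    {"offset":[0.76,-9,0.5],"turn":0},
    {"offset":[0.76,-11.0,0.5],"turn":0},
    {"offset":[0.76,-11.67,0.5],"turn":0},
    {"offset":[0.76,-11.67,0.5],"turn":0},
  ],
)

```text
t: 12.1
eef_pos: [0.5371, 0.0339, 0.0781]
ee_rot: [3.141, -0.0, -1.545]
force: [-0.9, -0.7, -3.3]
width: 0.0519
```

```bash
python3 - <<'E'
from h import *
s=get_state(); print(s['t'],s['eef_pos'],s['ee_rot'],s['force'],s['width'])
d=save('side','side6');e=save('scene','scene6')
cv2.imwrite('pics/m6.png',np.hstack([cv2.resize(d['frame'][130:220,240:360],(400,300)),cv2.resize(e['frame'][200:275,190:290],(400,300))]))
E
```

```text
12.1 [0.53712571 0.03392371 0.07809314] [ 3.14119706e+00 -1.32010447e-04 -1.54548035e+00] [-0.8675865  -0.70642442 -3.2570122 ] 0.051946556301265885
```

View pics/m6.png

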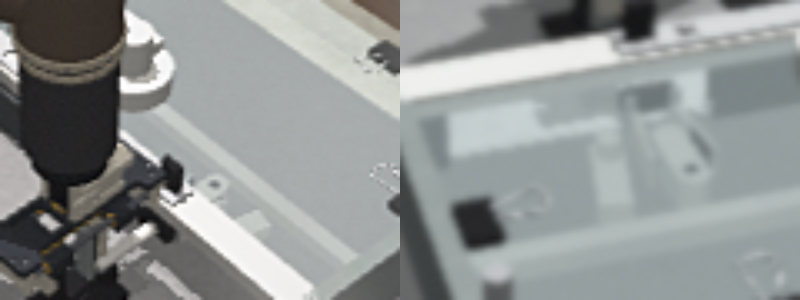

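The scene crop shows the jaws on both sides of the link, at (640,150) and (700,140). Now I'll squeeze.

Request:
send_rows(
  motion=[
    {"offset":[0,0,0],"turn":0},
    {"offset":[0,0,0],"turn":0},
    {"offset":[0,0,0],"turn":0},
    {"offset":[0,0,0],"turn":0},
    {"offset":[0,0,0],"turn":0},
    {"offset":[0,0,0],"turn":0},
  ],
  hand=-1,
  squeeze=32,
)

```text
t: 12.8
eef_pos: [0.5368, 0.0343, 0.0785]
ee_rot: [-3.141, 0.0, -1.545]
force: [-2.5, 0.2, -0.7]
width: 0.0431
```

Request:
send_rows(
  motion=[
    {"offset":[0,0,-0.5],"turn":0},
    {"offset":[0,0,-1.2],"turn":0},
    {"offset":[0,0,-1.2],"turn":0},
    {"offset":[0,0,-1.2],"turn":0},
  ],
)

```text
t: 13.2
eef_pos: [0.5369, 0.0343, 0.0906]
ee_rot: [-3.141, 0.0, -1.545]
force: [-0.4, 0.3, -3.6]
width: 0.0429
```

The link is held (42.9 mm over the posts against 40 when empty, plus 0.7 N of weight). I'll back straight out, then swing to the tray.

Request:
send_rows(
  motion=[
    {"offset":[0,2.5,0],"turn":0},
    {"offset":[0,5.5,0],"turn":0},
    {"offset":[0,8.5,0],"turn":0},
    {"offset":[0,11.5,0],"turn":0},
    {"offset":[0,13,0],"turn":0},
    {"offset":[0,13,0],"turn":0},
  ],
)

```text
t: 13.8
eef_pos: [0.4045, 0.0302, 0.0903]
ee_rot: [3.141, -0.0, -1.544]
force: [0.6, -1.0, -4.4]
width: 0.043
```

Request:
send_rows(
  motion=[
    {"offset":[1.5,0,0],"turn":5},
    {"offset":[4,0,0],"turn":10},
    {"offset":[7,0,-0.5],"turn":16},
    {"offset":[10,0,-2],"turn":22},
    {"offset":[13,-0.7,-3.5],"turn":28},
    {"offset":[16,-1.5,-5],"turn":34},
    {"offset":[19,-2,-5],"turn":40},
    {"offset":[22,-2.7,-5],"turn":46},
  ],
)

```text
t: 14.6
eef_pos: [0.4405, -0.19, 0.1409]
ee_rot: [-3.14, 0.001, -2.352]
force: [0.2, 0.1, -4.2]
width: 0.0427
```

Request:
send_rows(
  motion=[
    {"offset":[0,0,0],"turn":6},
    {"offset":[0,0,0],"turn":12},
    {"offset":[0,0,0],"turn":18},
    {"offset":[0,0,0],"turn":24},
    {"offset":[0,0,0],"turn":30},
    {"offset":[0,0,0],"turn":36},
    {"offset":[0,0,0],"turn":42},
    {"offset":[0,0,0],"turn":45.5},
  ],
)

```text
t: 15.4
eef_pos: [0.4402, -0.1886, 0.1402]
ee_rot: [3.142, 0.0, 3.137]
force: [0.7, 0.8, -3.7]
width: 0.0432
```

```bash
python3 - <<'E'
from h import *
s=get_state(); print(s['t'],s['eef_pos'],s['ee_rot'],s['force'],s['width'])
d=save('side','side7');e=save('scene','scene7');w=save('wrist','w7')
cv2.imwrite('pics/m7.png',np.vstack([np.hstack([cv2.resize(d['frame'][200:384,200:445],(400,300)),cv2.resize(e['frame'][150:300,60:260],(400,300))]),np.hstack([cv2.resize(w['frame'],(400,300)),cv2.resize(d['frame'][110:260,220:420],(400,300))])]))
E
```

```text
15.4 [ 0.44016257 -0.18862     0.1401898 ] [3.14155773e+00 1.20331803e-04 3.13734356e+00] [ 0.70691941  0.81653915 -3.73225935] 0.0431699717999444
```

View pics/m7.png

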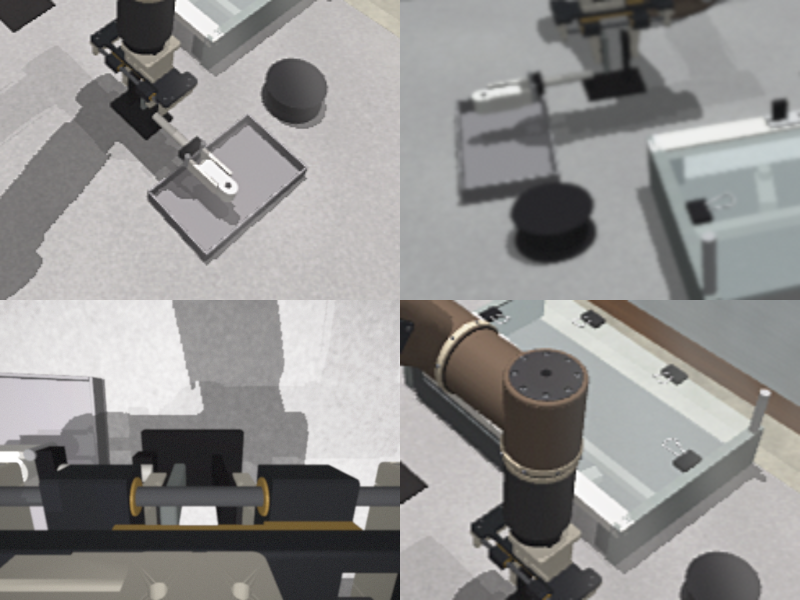

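The link is held in the jaws above the tray. I'll measure where it hangs against the tray outline.

```bash
python3 - <<'E'
from h import *
d=load('side7');W=pts(d);g=cv2.cvtColor(d['frame'],cv2.COLOR_BGR2GRAY)
m=(W[...,2]>.08)&(W[...,2]<.12)&(W[...,1]<-.3)&(W[...,1]>-.5)&(W[...,0]>.3)&(W[...,0]<.65)
P=W[m];print(len(P),P.min(0),P.max(0),cv2.minAreaRect(P[:,:2].astype(np.float32)*1000),np.percentile(P[:,2],[5,50,95]))
b=load('side0');W=pts(b)
m=(W[...,2]>.026)&(W[...,2]<.037)&(W[...,0]>.3)&(W[...,0]<.65)&(W[...,1]<-.28)&(W[...,1]>-.5)
print(cv2.boxPoints(cv2.minAreaRect(W[m][:,:2].astype(np.float32)*1000)))
E
```

```text
591 [ 0.41175826 -0.42561825  0.08008561] [ 0.46195038 -0.30096718  0.11223887] ((434.4368591308594, -363.548095703125), (124.49958038330078, 49.77732849121094), 86.0831069946289) [0.08394525 0.09350417 0.10721697]
[[ 341.26065 -456.0788 ]
 [ 604.2443  -466.50488]
 [ 610.26807 -314.56403]
 [ 347.28442 -304.13794]]
```

Request:
send_rows(
  motion=[
    {"offset":[0,0,2.5],"turn":0},
    {"offset":[0,0,4.5],"turn":0},
    {"offset":[0,0,5.3],"turn":0},
    {"offset":[0,0,5.3],"turn":0},
    {"offset":[0,0,5.3],"turn":0},
  ],
)

```text
t: 16.05
eef_pos: [0.4403, -0.1885, 0.0879]
ee_rot: [-3.141, 0.001, -3.141]
force: [0.2, -0.8, -3.7]
width: 0.0428
```

Request:
send_rows(
  motion=[
    {"offset":[0,0,0],"turn":0},
    {"offset":[0,0,0],"turn":0},
    {"offset":[0,0,0],"turn":0},
    {"offset":[0,0,0],"turn":0},
    {"offset":[0,0,0],"turn":0},
    {"offset":[0,0,0],"turn":0},
  ],
  hand=0.2,
)

```text
t: 16.65
eef_pos: [0.4397, -0.1884, 0.0875]
ee_rot: [-3.142, 0.0, 3.142]
force: [-0.5, -0.7, -3.1]
width: 0.0527
```

Request:
send_rows(
  motion=[
    {"offset":[0,0,-1],"turn":0},
    {"offset":[0,0,-3],"turn":0},
    {"offset":[0,0,-6],"turn":0},
    {"offset":[0,0,-6],"turn":0},
  ],
)

```text
t: 17.05
eef_pos: [0.4422, -0.1889, 0.1516]
ee_rot: [-3.14, 0.007, -3.141]
force: [1.5, 0.2, -3.5]
width: 0.0529
```

```bash
python3 - <<'E'
from h import *
s=get_state(); print(s['t'],s['eef_pos'],s['ee_rot'],s['force'],s['width'])
d=save('side','side8');W=pts(d);g=cv2.cvtColor(d['frame'],cv2.COLOR_BGR2GRAY)
m=(W[...,2]>.025)&(W[...,2]<.045)&(W[...,1]<-.325)&(W[...,1]>-.44)&(W[...,0]>.36)&(W[...,0]<.59)
n,l,st,c=cv2.connectedComponentsWithStats(m.astype(np.uint8))
for i in range(1,n):
    if st[i,4]>30:
        P=W[l==i];print(st[i],cv2.minAreaRect(P[:,:2].astype(np.float32)*1000),np.median(P[:,2]))
# parts under the glass now, side view
cv2.imwrite('pics/m8.png',np.hstack([cv2.resize(d['frame'][230:370,270:410],(400,400)),cv2.resize(d['frame'][140:220,260:340],(400,400))]))
E
```

```text
17.05 [ 0.44215744 -0.18885465  0.15164035] [-3.14038561  0.00680049 -3.14061388] [ 1.49848706  0.18475886 -3.47928305] 0.052852131500461835
[320 309  23  21 201] ((437.37139892578125, -385.9892883300781), (31.497974395751953, 76.89566040039062), 0.09449446946382523) 0.03393885790268247
```

The link lies flat in the tray, with its top at 0.034 and centred. Going back for the boss bar.

Request:
send_rows(
  motion=[
    {"offset":[0.5,3,0],"turn":-6},
    {"offset":[1,6,0],"turn":-12},
    {"offset":[1.5,9,0],"turn":-18},
    {"offset":[2,12,0],"turn":-24},
    {"offset":[2.5,15,0],"turn":-30},
    {"offset":[2.5,18,0],"turn":-36},
    {"offset":[2.5,21,0],"turn":-42},
    {"offset":[2.5,23.9,0],"turn":-48},
  ],
)

```text
t: 17.9
eef_pos: [0.4139, 0.0516, 0.147]
ee_rot: [3.141, -0.001, -2.299]
force: [1.2, -0.2, -3.1]
width: 0.0521
```

Request:
send_rows(
  motion=[
    {"offset":[0,0,0],"turn":-6},
    {"offset":[0,0,0],"turn":-12},
    {"offset":[0,0,0],"turn":-18},
    {"offset":[0,0,0],"turn":-24},
    {"offset":[0,0,0],"turn":-29.7},
    {"offset":[0,0,3],"turn":-29.7},
    {"offset":[0,0,5.5],"turn":-29.7},
    {"offset":[0,0,6],"turn":-29.7},
  ],
)

```text
t: 18.7
eef_pos: [0.4124, 0.0493, 0.0848]
ee_rot: [3.137, -0.004, -1.786]
force: [-1.1, -1.1, -3.6]
width: 0.0529
```

```bash
python3 - <<'E'
from h import *
s=get_state(); print(s['t'],s['eef_pos'],s['ee_rot'],s['force'],s['width'])
d=save('side','side9');e=save('scene','scene9');W=pts(d)
a=load('scene3')
R=(slice(225,262),slice(205,290))
df=np.abs(e['frame'][R].astype(int)-a['frame'][R].astype(int)).sum(-1)
print('changed px in scene gap region',(df>60).sum(), 'around boss',(df[:, 30:47]>60).sum())
g=cv2.cvtColor(e['frame'],cv2.COLOR_BGR2GRAY)
m=(W[...,0]>.50)&(W[...,0]<.635)&(W[...,1]>-.08)&(W[...,1]<.09)&(W[...,2]>.02)&(W[...,2]<.06)
P=W[m]
for x in np.arange(.52,.64,.012):
    q=P[abs(P[:,0]-x)<.006]
    if len(q): print(x.round(3),len(q),np.percentile(q[:,1],[2,25,50,75,98]).round(4),q[:,2].max().round(3))
cv2.imwrite('pics/m9.png',np.hstack([cv2.resize(d['frame'][140:230,250:360],(400,327)),cv2.resize(e['frame'][195:275,190:288],(400,327))]))
E
```

```text
18.7 [0.41235951 0.04931986 0.08482069] [ 3.13721761 -0.0036796  -1.78632609] [-1.13867024 -1.12018849 -3.6311214 ] 0.05287287193736545
changed px in scene gap region 73 around boss 3
0.52 27 [0.0025 0.0101 0.0214 0.0263 0.0364] 0.054
0.532 52 [-0.0032  0.0039  0.0159  0.0311  0.0453] 0.054
0.544 36 [-0.0029  0.0004  0.0193  0.0376  0.0457] 0.056
0.556 31 [-0.0041 -0.001   0.005   0.0362  0.0407] 0.049
0.568 29 [-0.0083 -0.0059 -0.0033  0.0346  0.0386] 0.043
0.58 35 [-0.0136 -0.0095  0.03    0.0349  0.0399] 0.047
0.592 31 [-0.021  -0.0157 -0.0096  0.0334  0.0382] 0.048
0.604 24 [-0.0204 -0.0172  0.0304  0.0329  0.0362] 0.046
0.616 9 [0.0288 0.0316 0.0319 0.0325 0.0343] 0.046
```

View pics/m9.png

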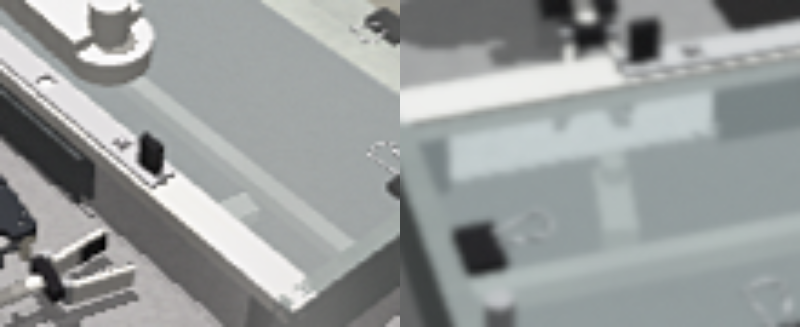

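Only the boss bar remains in the gap, unmoved, at (615,190) in the scene crop, and the reacher is in line with it. Going in.

Request:
send_rows(
  motion=[
    {"offset":[-0.2,0,0.6],"turn":0},
    {"offset":[-0.2,-1,0.6],"turn":0},
    {"offset":[-0.2,-4,0.6],"turn":0},
    {"offset":[-0.2,-7,0.6],"turn":0},
    {"offset":[-0.2,-10,0.6],"turn":0},
    {"offset":[-0.2,-12,0.6],"turn":0},
    {"offset":[-0.2,-13,0.6],"turn":0},
    {"offset":[-0.2,-13,0.6],"turn":0},
  ],
)

```text
t: 19.6
eef_pos: [0.5436, 0.0245, 0.0815]
ee_rot: [-3.141, 0.0, -1.786]
force: [-0.6, -0.3, -3.0]
width: 0.053
```

```bash
python3 - <<'E'
from h import *
s=get_state(); print(s['t'],s['eef_pos'],s['ee_rot'],s['force'],s['width'])
d=save('side','side10');e=save('scene','scene10')
cv2.imwrite('pics/m10.png',np.hstack([cv2.resize(d['frame'][140:230,250:360],(400,327)),cv2.resize(e['frame'][215:265,215:276],(400,327))]))
E
```

```text
19.6 [0.54359047 0.02453613 0.08150543] [-3.14083117e+00  2.25082636e-04 -1.78626330e+00] [-0.58538976 -0.32553795 -3.0417064 ] 0.053025363601475126
```

View pics/m10.png

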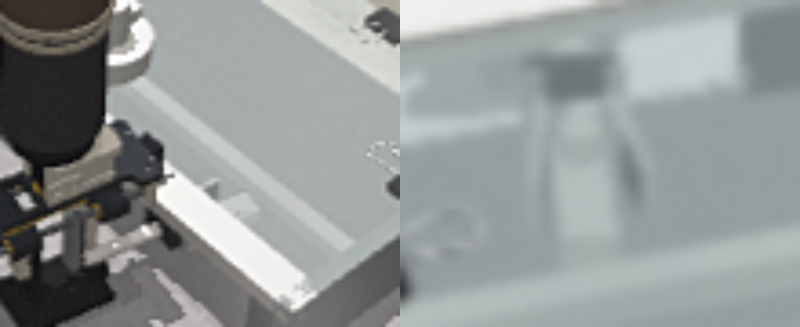

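The jaws straddle the boss bar, at (540,150) and (635,170). I'll trim 3 mm down and back, then squeeze and lift slightly.

Request:
send_rows(
  motion=[
    {"offset":[0,0.3,0.3],"turn":0},
    {"offset":[0,0.3,0.3],"turn":0},
    {"offset":[0,0.3,0.3],"turn":0},
  ],
)

```text
t: 20.0
eef_pos: [0.5386, 0.0257, 0.0785]
ee_rot: [-3.142, 0.0, -1.785]
force: [-0.4, 0.4, -4.0]
width: 0.053
```

Request:
send_rows(
  motion=[
    {"offset":[0,0,0],"turn":0},
    {"offset":[0,0,0],"turn":0},
    {"offset":[0,0,0],"turn":0},
    {"offset":[0,0,0],"turn":0},
    {"offset":[0,0,0],"turn":0},
    {"offset":[0,0,0],"turn":0},
    {"offset":[0,0,0],"turn":0},
  ],
  hand=-1,
  squeeze=32,
)

```text
t: 20.7
eef_pos: [0.5392, 0.0255, 0.0785]
ee_rot: [-3.141, 0.0, -1.785]
force: [-3.1, 1.5, 1.4]
width: 0.043
```

Request:
send_rows(
  motion=[
    {"offset":[0,0,-0.5],"turn":0},
    {"offset":[0,0,-1.2],"turn":0},
    {"offset":[0,0,-1.2],"turn":0},
    {"offset":[0,0,-1.2],"turn":0},
  ],
)

```text
t: 21.1
eef_pos: [0.5392, 0.0255, 0.0906]
ee_rot: [-3.141, 0.0, -1.786]
force: [-0.5, 0.1, -3.9]
width: 0.0427
```

Request:
send_rows(
  motion=[
    {"offset":[0,2.5,0],"turn":0},
    {"offset":[0,5.5,0],"turn":0},
    {"offset":[0,8.5,0],"turn":0},
    {"offset":[0,11.5,0],"turn":0},
    {"offset":[0,13,0],"turn":0},
    {"offset":[0,13,0],"turn":0},
  ],
)

```text
t: 21.7
eef_pos: [0.4105, 0.0532, 0.0905]
ee_rot: [3.141, 0.0, -1.784]
force: [0.3, -0.1, -3.9]
width: 0.0428
```

Request:
send_rows(
  motion=[
    {"offset":[2,0,0],"turn":5},
    {"offset":[5,-1.2,0],"turn":11},
    {"offset":[8.4,-2.3,-0.5],"turn":18},
    {"offset":[11.8,-3.4,-2],"turn":25},
    {"offset":[14.2,-6.6,-3.5],"turn":32},
    {"offset":[16.6,-9.8,-5],"turn":38},
    {"offset":[19,-13,-5],"turn":44},
    {"offset":[21.3,-16.2,-5],"turn":50},
  ],
)

```text
t: 22.5
eef_pos: [0.5272, -0.1917, 0.1409]
ee_rot: [-3.141, 0.002, -2.663]
force: [0.9, 1.2, -3.0]
width: 0.0427
```

Request:
send_rows(
  motion=[
    {"offset":[0,0,0],"turn":6},
    {"offset":[0,0,0],"turn":12},
    {"offset":[0,0,0],"turn":18},
    {"offset":[0,0,0],"turn":24},
    {"offset":[0,0,0],"turn":27.7},
    {"offset":[0,0,0],"turn":27.7},
  ],
)

```text
t: 23.1
eef_pos: [0.5257, -0.19, 0.14]
ee_rot: [-3.141, 0.0, 3.14]
force: [0.4, -0.8, -3.7]
width: 0.0428
```

```bash
python3 - <<'E'
from h import *
s=get_state(); print(s['t'],s['eef_pos'],s['ee_rot'],s['force'],s['width'])
d=save('side','side11');e=save('scene','scene11');W=pts(d)
for lo,hi in ((.07,.125),(.026,.045)):
    m=(W[...,2]>lo)&(W[...,2]<hi)&(W[...,1]<-.325)&(W[...,1]>-.45)&(W[...,0]>.36)&(W[...,0]<.59)
    n,l,st,c=cv2.connectedComponentsWithStats(m.astype(np.uint8))
    for i in range(1,n):
        if st[i,4]>30:
            P=W[l==i];print(lo,st[i],P.min(0).round(3),P.max(0).round(3),cv2.minAreaRect(P[:,:2].astype(np.float32)*1000))
    P=W[m]
q=W[(W[...,2]>.06)&(W[...,1]<-.3)&(W[...,1]>-.5)&(W[...,0]>.45)&(W[...,0]<.6)]
for y in np.arange(-.45,-.3,.015):
    k=q[abs(q[:,1]-y)<.0075]
    if len(k): print(y.round(3),len(k),np.percentile(k[:,0],[2,50,98]).round(3),k[:,2].min().round(3),k[:,2].max().round(3))
E
```

```text
23.1 [ 0.52574697 -0.1899555   0.14004075] [-3.14149193e+00  3.51984610e-05  3.14038974e+00] [ 0.37362643 -0.81853933 -3.65875019] 0.042822040584147465
0.07 [333 269  34  36 523] [ 0.5   -0.427  0.07 ] [ 0.549 -0.325  0.11 ] ((524.2706909179688, -376.14581298828125), (101.5167236328125, 49.46058654785156), 89.55581665039062)
0.026 [320 307  23  22 256] [ 0.422 -0.424  0.026] [ 0.453 -0.346  0.041] ((437.4066162109375, -385.20806884765625), (77.84135437011719, 30.876482009887695), 89.48076629638672)
-0.42 70 [0.51  0.521 0.536] 0.064 0.088
-0.405 76 [0.505 0.521 0.545] 0.067 0.096
-0.39 87 [0.505 0.524 0.545] 0.067 0.099
-0.375 94 [0.504 0.521 0.543] 0.066 0.109
-0.36 74 [0.505 0.517 0.545] 0.066 0.109
-0.345 62 [0.504 0.512 0.545] 0.064 0.101
-0.33 97 [0.501 0.526 0.548] 0.066 0.11
-0.315 63 [0.501 0.521 0.545] 0.084 0.109
-0.3 12 [0.516 0.522 0.529] 0.095 0.106
```

The boss bar hangs over the tray at x≈0.524, clear of the link. Lower, release, lift.

Request:
send_rows(
  motion=[
    {"offset":[0,0,2.5],"turn":0},
    {"offset":[0,0,4.5],"turn":0},
    {"offset":[0,0,5.3],"turn":0},
    {"offset":[0,0,5.3],"turn":0},
    {"offset":[0,0,5.3],"turn":0},
  ],
)

```text
t: 23.7
eef_pos: [0.5256, -0.1896, 0.088]
ee_rot: [-3.141, 0.001, -3.141]
force: [0.2, -0.0, -3.5]
width: 0.0431
```

Request:
send_rows(
  motion=[
    {"offset":[0,0,0],"turn":0},
    {"offset":[0,0,0],"turn":0},
    {"offset":[0,0,0],"turn":0},
    {"offset":[0,0,0],"turn":0},
    {"offset":[0,0,0],"turn":0},
    {"offset":[0,0,0],"turn":0},
  ],
  hand=0.2,
)

```text
t: 24.3
eef_pos: [0.525, -0.1894, 0.0874]
ee_rot: [-3.142, 0.0, -3.142]
force: [-0.7, 0.2, -3.4]
width: 0.0529
```

Request:
send_rows(
  motion=[
    {"offset":[0,0,-1],"turn":0},
    {"offset":[0,0,-3],"turn":0},
    {"offset":[0,0,-7],"turn":0},
    {"offset":[0,0,-11],"turn":0},
    {"offset":[0,0,-13.5],"turn":0},
    {"offset":[0,0,-13.5],"turn":0},
  ],
)

```text
t: 24.9
eef_pos: [0.5272, -0.1899, 0.2276]
ee_rot: [-3.14, 0.008, -3.141]
force: [-0.1, 0.7, -3.3]
width: 0.0527
```

```bash
python3 - <<'E'
from h import *
s=get_state(); print(s['t'],s['eef_pos'],s['ee_rot'],s['force'],s['width'])
d=save('side','side12');e=save('scene','scene12');W=pts(d)
m=(W[...,2]>.02)&(W[...,2]<.055)&(W[...,1]<-.325)&(W[...,1]>-.45)&(W[...,0]>.36)&(W[...,0]<.59)
n,l,st,c=cv2.connectedComponentsWithStats(m.astype(np.uint8))
for i in range(1,n):
    if st[i,4]>30:
        P=W[l==i];print(st[i],P.min(0).round(3),P.max(0).round(3),cv2.minAreaRect(P[:,:2].astype(np.float32)*1000))
a=cv2.resize(e['frame'][195:300,180:320],(400,300)); b=cv2.resize(d['frame'][130:384,140:479],(400,300)); cv2.imwrite('pics/m12.png',np.hstack([a,b]))
# mat pose, from side0 + w3 depth (z .003-.008)
W=pts(load('w3')); m=(abs(W[...,2]-.0053)<.0025)&(W[...,0]>.38)&(W[...,0]<.56)&(W[...,1]>.1)&(W[...,1]<.5)
g=cv2.cvtColor(load('w3')['frame'],cv2.COLOR_BGR2GRAY); m&=g<70
P=W[m]; print('mat',cv2.minAreaRect(P[:,:2].astype(np.float32)*1000),P.min(0),P.max(0))
E
```

```text
24.9 [ 0.52717117 -0.18990108  0.22760627] [-3.14035965  0.00809913 -3.14098688] [-0.07670309  0.69175224 -3.3071369 ] 0.05266406851372563
[334 290  30  32 522] [ 0.472 -0.436  0.02 ] [ 0.542 -0.35   0.051] ((506.80914306640625, -391.8016052246094), (76.64424133300781, 77.17310333251953), 12.398934364318848)
mat ((459.7844543457031, 314.25238037109375), (296.3365478515625, 115.9090347290039), 89.98587799072266) [0.40181115 0.16609689 0.00280666] [0.51773459 0.46240798 0.00779341]
```

View pics/m12.png

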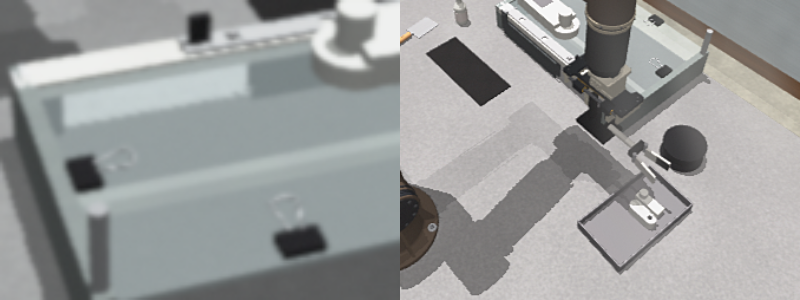

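Both parts are in the tray and the gap is empty. The link seems to have been nudged up next to the boss bar. I'll carry the reacher back toward its mat and check the tray heights.

Request:
send_rows(
  motion=[
    {"offset":[1.3,1.9,0],"turn":-6},
    {"offset":[2.7,3.8,0],"turn":-12},
    {"offset":[4,5.6,0],"turn":-19},
    {"offset":[5.4,7.5,0],"turn":-26},
    {"offset":[6.7,9.4,0],"turn":-33},
    {"offset":[8,11.3,0],"turn":-40},
    {"offset":[9.4,13.1,0],"turn":-46},
    {"offset":[10.7,15,0],"turn":-52},
  ],
)

```text
t: 25.8
eef_pos: [0.4163, -0.0391, 0.2209]
ee_rot: [3.14, -0.002, -2.23]
force: [0.6, 0.5, -3.8]
width: 0.053
```

Request:
send_rows(
  motion=[
    {"offset":[-1.5,1.2,0],"turn":-7},
    {"offset":[-3,2.3,0],"turn":-14},
    {"offset":[-4.4,3.5,0],"turn":-21},
    {"offset":[-5.9,4.6,0],"turn":-28},
    {"offset":[-7.4,5.8,0],"turn":-35},
    {"offset":[-8.9,6.9,0],"turn":-42},
    {"offset":[-10.3,8.1,0],"turn":-49},
    {"offset":[-11.8,9.2,0],"turn":-56},
  ],
)

```text
t: 26.6
eef_pos: [0.4171, 0.1103, 0.221]
ee_rot: [3.139, -0.001, -1.252]
force: [-0.3, -0.0, -2.9]
width: 0.053
```

Request:
send_rows(
  motion=[
    {"offset":[-1.5,-1,0],"turn":-7},
    {"offset":[-3,-2,0],"turn":-14},
    {"offset":[-4.6,-2.9,0],"turn":-21},
    {"offset":[-6.1,-3.9,0],"turn":-28},
    {"offset":[-7.6,-4.9,0],"turn":-35},
    {"offset":[-9.1,-5.9,0],"turn":-42},
    {"offset":[-10.7,-6.9,0],"turn":-49},
    {"offset":[-12.2,-7.9,0],"turn":-56},
  ],
)

```text
t: 27.4
eef_pos: [0.455, 0.2507, 0.2207]
ee_rot: [3.139, 0.002, -0.274]
force: [-0.2, -0.0, -3.2]
width: 0.0526
```

Request:
send_rows(
  motion=[
    {"offset":[0,0,0],"turn":-7},
    {"offset":[0,0,0],"turn":-14},
    {"offset":[0,0,0],"turn":-20.6},
    {"offset":[0,0,0],"turn":-20.6},
    {"offset":[0,0,0],"turn":-20.6},
  ],
)

```text
t: 27.9
eef_pos: [0.4551, 0.2502, 0.2213]
ee_rot: [3.14, 0.002, 0.077]
force: [1.0, -0.0, -3.3]
width: 0.0526
```

```bash
python3 - <<'E'
from h import *
s=get_state(); print(s['t'],s['eef_pos'],s['ee_rot'],s['force'],s['width'])
d=save('side','side13');W=pts(d)
R=(W[...,1]<-.32)&(W[...,1]>-.45)&(W[...,0]>.36)&(W[...,0]<.595)
for lo,hi in ((.030,.038),(.025,.031),(.041,.05),(.05,.1)):
    m=R&(W[...,2]>lo)&(W[...,2]<hi);P=W[m]
    if len(P)>5: print(lo,len(P),cv2.minAreaRect(P[:,:2].astype(np.float32)*1000),P.min(0).round(3),P.max(0).round(3))
E
```

```text
27.9 [0.45514373 0.25015847 0.22132984] [3.14019284e+00 1.57078153e-03 7.68135451e-02] [ 0.9768272  -0.02350127 -3.25624954] 0.052579137224744665
0.03 250 ((504.7281188964844, -392.9604797363281), (64.89064025878906, 80.67863464355469), 2.1366522312164307) [ 0.473 -0.434  0.03 ] [ 0.538 -0.352  0.038]
0.025 190 ((504.385986328125, -392.17828369140625), (68.91889953613281, 77.43546295166016), 10.857056617736816) [ 0.473 -0.435  0.025] [ 0.539 -0.351  0.031]
0.041 37 ((509.9396667480469, -390.47283935546875), (75.06967163085938, 20.918588638305664), 57.00366973876953) [ 0.498 -0.428  0.041] [ 0.538 -0.356  0.049]
```

Request:
send_rows(
  motion=[
    {"offset":[0.18,0,4],"turn":-0.2},
    {"offset":[0.18,0,8],"turn":-0.2},
    {"offset":[0.18,0,11.5],"turn":-0.2},
    {"offset":[0.18,0,13],"turn":-0.2},
    {"offset":[0.18,0,13.5],"turn":-0.2},
    {"offset":[0.18,0,13.8],"turn":-0.2},
    {"offset":[0.18,0,14],"turn":-0.2},
    {"offset":[0.18,0,14],"turn":-0.2},
  ],
)

```text
t: 28.75
eef_pos: [0.4579, 0.2512, 0.0838]
ee_rot: [-3.14, -0.002, 0.083]
force: [0.5, 0.3, -2.1]
width: 0.0529
```

```bash
python3 - <<'E'
from h import *
s=get_state(); print(s['t'],s['eef_pos'],s['ee_rot'],s['force'],s['width'])
W=pts(load('side13'))
print('tray z map mm: rows x .46-.56, cols y -.44..-.34')
for x in np.arange(.462,.56,.008):
    r=[]
    for y in np.arange(-.44,-.335,.008):
        q=W[(abs(W[...,0]-x)<.004)&(abs(W[...,1]-y)<.004)&(W[...,2]<.1)]
        r.append('%3d'%(np.median(q[:,2])*1000) if len(q) else ' --')
    print('%.3f'%x,' '.join(r))
E
```

```text
28.75 [0.45794053 0.25118914 0.08377664] [-3.14040907e+00 -1.58748534e-03  8.32925303e-02] [ 0.50372207  0.32005063 -2.13983111] 0.052860066956051555
tray z map mm: rows x .46-.56, cols y -.44..-.34
0.462   3   4   4   6   5   3   3   4   3   4   3   3   3   3
0.470   5   2   2   4   6   6   4   8   5   7   4   4   5   5
0.478   2  20  24  23  29  28  33  29  27  32  11   6   5   5
0.486   3  30  35  34  34  33  34  34  32  34  33   5   5   5
0.494   3  22  33  34  35  36  35  33  32  33  34   5   4   2
0.502   6   4  35  34  34  33  31  35  32  33  34  --   3   4
0.510   5   4  24  24  26  22  24  23  20  26  22  15   5   3
0.518   2   4  19  28  28  26  27  28  31  39  33  28   4   3
0.526   6   5  25  29  29  28  26  27  28  44  47  29   6   3
0.534   5   4  17  27  27  28  27  28  30  46  46  --   5   2
0.542   5   5   4  27  28  --  27  --  24  --  --  --   8   3
0.550   4   5   3   6  --   3   8   8   4   5  --  --   2   3
0.558   4   6   6   3   3   5   4   3   3   3   4   4   4   4
```

Both parts lie flat on the tray floor, link top at 34 mm and bar top at 28 mm. The reacher is about 3 mm above the mat, so I'll lower it and release.

Request:
send_rows(
  motion=[
    {"offset":[-0.1,0.1,0.2],"turn":0},
    {"offset":[-0.1,0.1,0.35],"turn":0},
    {"offset":[-0.1,0.1,0.35],"turn":0},
    {"offset":[-0.1,0.1,0.35],"turn":0},
  ],
)

```text
t: 29.15
eef_pos: [0.4577, 0.2512, 0.0809]
ee_rot: [-3.139, -0.003, 0.084]
force: [-2.6, 0.6, 6.2]
width: 0.0528
```

Request:
send_rows(
  motion=[
    {"offset":[0,0,0],"turn":0},
    {"offset":[0,0,0],"turn":0},
    {"offset":[0,0,0],"turn":0},
    {"offset":[0,0,0],"turn":0},
    {"offset":[0,0,0],"turn":0},
    {"offset":[0,0,0],"turn":0},
  ],
  hand=1,
)

```text
t: 29.75
eef_pos: [0.4564, 0.2495, 0.0787]
ee_rot: [3.141, 0.0, 0.084]
force: [1.0, -0.9, 0.3]
width: 0.0872
```

Request:
send_rows(
  motion=[
    {"offset":[0,0,-2],"turn":0},
    {"offset":[0,0,-5],"turn":0},
    {"offset":[0,0,-9],"turn":0},
    {"offset":[0,0,-13],"turn":0},
    {"offset":[-2,0,-17],"turn":0},
    {"offset":[-5,0,-19.5],"turn":0},
    {"offset":[-5.5,0,-19.5],"turn":4.6},
    {"offset":[-5.5,0,-19.5],"turn":4.6},
  ],
)

```text
t: 30.55
eef_pos: [0.4011, 0.2452, 0.2749]
ee_rot: [-3.139, -0.001, 0.003]
force: [0.9, -0.0, -0.5]
width: 0.0878
```

```bash
python3 - <<'E'
from h import *
s=get_state(); print(s['t'],s['eef_pos'],s['ee_rot'],s['force'],s['width'])
w=save('wrist','w14');d=save('side','side14');W=pts(w)
for lo,hi in ((.1,.116),(.012,.02)):
    m=(W[...,2]>lo)&(W[...,2]<hi)&(W[...,0]>.42)&(W[...,0]<.53)&(W[...,1]>.1)
    n,l,st,c=cv2.connectedComponentsWithStats(m.astype(np.uint8))
    for i in range(1,n):
        if st[i,4]>30:
            P=W[l==i];print(lo,st[i],cv2.minAreaRect(P[:,:2].astype(np.float32)*1000),np.median(P[:,2]).round(4))
# tab in side view
W=pts(d);m=(W[...,2]>.11)&(W[...,2]<.145)&(W[...,0]>.64)&(W[...,0]<.69)&(W[...,1]>-.05)&(W[...,1]<.09)
print('tab',m.sum(),W[m].mean(0),W[m].min(0),W[m].max(0))
E
```

```text
30.55 [0.40108641 0.24519503 0.27493282] [-3.13934686e+00 -1.29433909e-03  3.11491444e-03] [ 0.92975916 -0.03931475 -0.48148618] 0.08781753330211768
0.1 [266 124  11  23 208] ((457.78399658203125, 228.29920959472656), (23.56369972229004, 10.046978950500488), 4.318652629852295) 0.1111
0.1 [222 129  12  21 201] ((453.71337890625, 275.994384765625), (21.806894302368164, 10.048614501953125), 4.308963775634766) 0.112
0.012 [ 214  107   73   53 2793] ((455.7095642089844, 252.36215209960938), (69.8252182006836, 100.14877319335938), 4.647674083709717) 0.0174
tab 56 [0.66484966 0.02364196 0.12716588] [0.6587801  0.01280126 0.11019709] [0.67443531 0.06652716 0.14252514]
```

The reacher is back within 1 mm and 0.3° of how it lay. Now to the tab at (0.6695, 0.025).

Request:
send_rows(
  motion=[
    {"offset":[3.4,2.75,0],"turn":8},
    {"offset":[6.7,5.5,0],"turn":16},
    {"offset":[10.1,8.2,0],"turn":24},
    {"offset":[13.4,11,0],"turn":32},
    {"offset":[16.8,13.7,0],"turn":40},
    {"offset":[20.1,16.5,0],"turn":48},
    {"offset":[23.5,19.2,0],"turn":56},
    {"offset":[26.85,22,0],"turn":64},
  ],
  hand=0.3,
)

```text
t: 31.45
eef_pos: [0.6725, 0.024, 0.2717]
ee_rot: [3.139, 0.0, -1.118]
force: [0.2, 1.6, 0.7]
width: 0.057
```

Request:
send_rows(
  motion=[
    {"offset":[0,0,0],"turn":8},
    {"offset":[0,0,0],"turn":16},
    {"offset":[0,0,0],"turn":24},
    {"offset":[0,0,0],"turn":27.8},
    {"offset":[0,0,0],"turn":27.8},
    {"offset":[0,0,0],"turn":27.8},
  ],
)

```text
t: 32.05
eef_pos: [0.6711, 0.0256, 0.2725]
ee_rot: [3.14, -0.001, -1.596]
force: [-0.1, -0.5, -0.3]
width: 0.057
```

Request:
send_rows(
  motion=[
    {"offset":[0,0.15,4],"turn":0},
    {"offset":[0,0.15,8],"turn":0},
    {"offset":[0,0.15,11.5],"turn":0},
    {"offset":[0,0.15,14],"turn":0},
    {"offset":[0,0.15,14.6],"turn":0},
    {"offset":[0,0.15,14.6],"turn":0},
    {"offset":[0,0.15,14.6],"turn":0},
  ],
)

```text
t: 32.75
eef_pos: [0.6705, 0.0262, 0.1293]
ee_rot: [-3.14, 0.0, -1.598]
force: [0.2, 0.4, 0.7]
width: 0.0569
```

Request:
send_rows(
  motion=[
    {"offset":[0,0,0],"turn":0},
    {"offset":[0,0,0],"turn":0},
    {"offset":[0,0,0],"turn":0},
    {"offset":[0,0,0],"turn":0},
    {"offset":[0,0,0],"turn":0},
    {"offset":[0,0,0],"turn":0},
    {"offset":[0,0,0],"turn":0},
  ],
  hand=-1,
  squeeze=15,
)

```text
t: 33.45
eef_pos: [0.6698, 0.0261, 0.128]
ee_rot: [-3.141, -0.0, -1.598]
force: [1.9, -0.4, -0.4]
width: 0.0121
```

Request:
send_rows(
  motion=[
    {"offset":[-0.45,0,-3.3],"turn":0},
    {"offset":[-1.2,0,-6.5],"turn":0},
    {"offset":[-2.3,0,-9.6],"turn":0},
    {"offset":[-3.7,0,-12.6],"turn":0},
    {"offset":[-3.7,0,-12.6],"turn":0},
    {"offset":[-3.7,0,-12.6],"turn":0},
  ],
)

```text
t: 34.05
eef_pos: [0.6708, 0.0633, 0.2546]
ee_rot: [-3.14, 0.0, -1.598]
force: [1.5, -1.6, 0.3]
width: 0.0118
```

Request:
send_rows(
  motion=[
    {"offset":[4,0,0],"turn":0},
    {"offset":[8,0,0],"turn":0},
    {"offset":[12,0,0],"turn":0},
    {"offset":[16,0,0],"turn":0},
    {"offset":[20,0,0],"turn":0},
    {"offset":[22.9,0,0],"turn":0},
    {"offset":[22.9,0,0],"turn":0},
    {"offset":[22.9,0,0],"turn":0},
  ],
)

```text
t: 34.85
eef_pos: [0.6646, -0.1672, 0.253]
ee_rot: [-3.141, -0.001, -1.6]
force: [4.6, -2.0, 0.0]
width: 0.012
```

This matches the lifted pose before opening to within 1 mm. Lowering.

Request:
send_rows(
  motion=[
    {"offset":[1.4,0,3.0],"turn":0},
    {"offset":[2.5,0,6.1],"turn":0},
    {"offset":[3.25,0,9.3],"turn":0},
    {"offset":[3.6,0,11.5],"turn":0},
    {"offset":[3.65,0,12.2],"turn":0},
    {"offset":[3.7,0,12.6],"turn":0},
    {"offset":[3.7,0,12.6],"turn":0},
  ],
)

```text
t: 35.55
eef_pos: [0.6638, -0.2023, 0.1284]
ee_rot: [-3.141, -0.001, -1.597]
force: [1.7, -1.7, 0.9]
width: 0.0119
```

Request:
send_rows(
  motion=[
    {"offset":[0.15,0,0.1],"turn":0},
    {"offset":[0.15,0,0.1],"turn":0},
    {"offset":[0.15,0,0.1],"turn":0},
  ],
)

```text
t: 35.85
eef_pos: [0.6638, -0.2039, 0.1281]
ee_rot: [-3.14, -0.001, -1.598]
force: [0.4, 0.6, 6.6]
width: 0.0122
```

Request:
send_rows(
  motion=[
    {"offset":[0,0,0],"turn":0},
    {"offset":[0,0,0],"turn":0},
    {"offset":[0,0,0],"turn":0},
    {"offset":[0,0,-3],"turn":0},
    {"offset":[0,0,-7],"turn":0},
    {"offset":[0,0,-11.8],"turn":0},
    {"offset":[-2.4,0,-11.8],"turn":0},
    {"offset":[-2.4,0,-11.8],"turn":0},
  ],
  hand=0.2,
)

```text
t: 36.65
eef_pos: [0.6642, -0.1786, 0.2466]
ee_rot: [-3.139, 0.001, -1.598]
force: [-0.5, 0.3, -1.4]
width: 0.0525
```

```bash
python3 - <<'E'
from h import *
s=get_state(); print(s['t'],s['eef_pos'],s['force'],s['width'])
d=save('wrist','w15');e=save('scene','scene15');f=save('side','side15')
W=pts(d)
m=(W[...,2]>.125)&(W[...,2]<.15)&(W[...,1]<-.15)
n,l,st,c=cv2.connectedComponentsWithStats(m.astype(np.uint8))
for i in range(1,n):
    if st[i,4]>30:
        P=W[l==i];print(st[i],cv2.minAreaRect(P[:,:2].astype(np.float32)*1000),P.mean(0),P[:,2].max())
W=pts(f);P=W[(W[...,2]>.09)&(W[...,2]<.2)&(W[...,0]>.655)&(W[...,0]<.69)]
for y in np.arange(-.2,.14,.03):
    q=P[abs(P[:,1]-y)<.012]; print(y.round(2),len(q),np.percentile(q[:,2],[50,90]).round(4) if len(q) else '')
E=[cv2.resize(f['frame'],(400,300)),cv2.resize(e['frame'][150:310,60:330],(400,300)),cv2.resize(f['frame'][85:260,190:400],(400,300)),cv2.resize(d['frame'],(400,300))]
cv2.imwrite('pics/m15.png',np.vstack([np.hstack(E[:2]),np.hstack(E[2:])]))
E
```

```text
36.65 [ 0.66419801 -0.17862203  0.24663525] [-0.46943053  0.28116253 -1.38549992] 0.0525230580256875
[249 157  13  29 361] ((664.2771606445312, -203.2863006591797), (25.55170249938965, 11.250667572021484), 88.29914855957031) [ 0.66443866 -0.20399982  0.13582307] 0.1379223693057673
-0.2 56 [0.1278 0.1375]
-0.17 41 [0.0992 0.1019]
-0.14 52 [0.1001 0.1029]
-0.11 40 [0.1007 0.1039]
-0.08 47 [0.1012 0.1037]
-0.05 43 [0.099  0.1024]
-0.02 42 [0.0997 0.1029]
0.01 46 [0.0996 0.1026]
0.04 42 [0.0997 0.1026]
0.07 39 [0.0993 0.1043]
0.1 43 [0.1008 0.1043]
0.13 31 [0.0984 0.103 ]
```

View pics/m15.png

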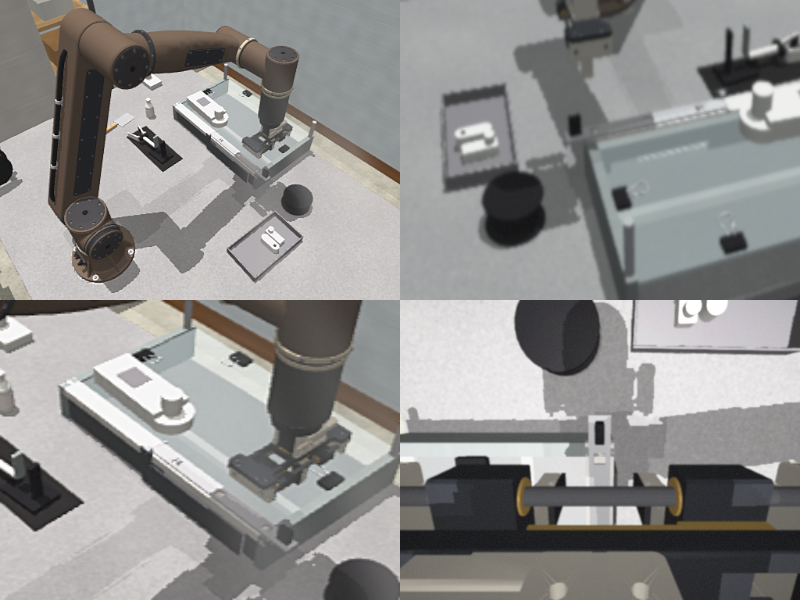

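The stay is flat (top 0.136, within about 1 mm of its starting place) and the shutter is shut. Both parts are in the tray, at (272,237) and (477,137), the gap is empty and the reacher is on its mat. Handing in.

```bash
python3 -c "
from station import *
print(job_done())"
```

```text
the job is handed in; nothing more can be done
None
```

The job is done and handed in at about 37 s of the 208 s allowed. I opened the shutter with the stay's end hole over the pin. With the reacher I moved both white parts present, the link and the boss bar, into the tray. I then stood the reacher back on its mat and closed the shutter with the stay's first hole over the pin.

**Last checks:**
- **Parts:** both lie flat on the tray floor. The gap looked empty from the scene camera, and I saw no channel part in any view.
- **Reacher:** its foot and posts measured about 1 mm and 0.3° from where it first stood.
- **Stay and shutter:** the stay is flat along the beam with its tab about 1 mm from its first position, so the shutter may stand about 1 mm from its first position, well within the hole's 4 mm play.
- **Forces:** the readings at the end of each move stayed below 10 N; I did not see the values within moves.

**One thing that disagreed:** the link, placed first, was later found about 5 cm away, beside the boss bar but still flat in the tray. The jaws should have cleared it by about 35 mm, so I took this for the announced knock.

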